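Unload the sprung flat wagon into its nests

ROBOT

A 6-joint arm with a two-finger parallel gripper is mounted at the origin on the work surface. World frame = base frame: x ahead of the robot, y to its left, z up, the work surface at z = 0. Lengths are in mm, angles in rad, forces in N, time in s.
With the tool pointing down it reaches from about 350 to 775 mm from the base axis. Payload 7.3 kg.
Tool frame: the origin (TCP) lies midway between the tips of the shut fingers; the grasp point (between the pads) lies 19 mm behind it; z points along the fingers, y is the line along which they close (so a half turn about z gives the same grasp; the last joint's range is limited). The gripper opens to 92 mm and grips with 3 to 60 N. Pads are 19 mm wide; open, the fingers measure 130 mm over their backs; the gripper's body (75 mm by 190 mm) begins 47 mm behind the grasp point.
Start: joints at [1.108, 0.342, 1.524, -0, 1.275, -0.146], TCP at [163.537, 498.899, 226.741] pointing down, gripper open.
Joint ranges: [-2.53, 2.53], [-0.77, 2.02], [0.04, 2.7], [-1, 4.14], [0.28, 2.66], [-3.11, 3.11]. Speed limits (rad/s): [2.57, 2.57, 3.14, 3.14, 3.14, 3.14].

INTERFACE

Orientations are given as [roll, pitch, yaw] about the fixed x, y, z axes, in that order (R = Rz(yaw) Ry(pitch) Rx(roll)).
In Python, from plant import * gives the robot as it stands.
- The arm moves only by the tool step_arm, never from a script. Its argument "deltas" is one flat list of numbers, 5 for each row, row after row: the shift along the world's x, y, z in mm, then the turn about the world's z in degrees, then the finger opening in mm, from 0 to 91.8. In form: [tx, ty, tz, turn, gripper, tx, ty, tz, turn, gripper, ...]. A call has exactly 10 rows; each row shifts and turns the commanded pose from where the row before left it; what a row does not reach is not made up. A row lasts 1/8 s, in which the tool goes at most 62.5 mm and 10.7 degrees, less where a joint would pass 70% of its speed; a pose out of reach is approached as far as the arm can. A call is refused whole if a number of a shift passes 62.5 or a number of a turn 10.7, either way. A call with a gripper value outside its range is refused whole. The fingers move at their own pace and stop on an object; the grip force is fixed at half the most. Time passes only in rows, so rows that do not move let the fingers close, or fill a call up. It gives the time, the measured TCP pose, the force, the opening and the grip force at its end, in the units of the state.
- get_obs(): the state, without advancing time (a new reading comes with each control period).
- capture(name): name is "scene" or "top" or "wrist"; returns the picture (384x512x3 uint8, red, green, blue); there is no depth.
- camera_params(name): a dict with "mtx" (3x3 intrinsics, pixels), "rvec" (rotation vector, rad) and "tvec" (3), from world to camera coordinates, as OpenCV has them. Camera axes: x right, y down, z forward; pixel columns grow to the right and rows downward; lengths in mm; the calibration is good to about 2 mm. A picture is of the moment at which its call begins: read the wrist's pose just before it. camera_params takes no time and is no camera call; for the wrist camera it gives the pose at the moment of the call.
- close_job(): hands the job in; it is judged then, once.
The state is a dict: "time": time; "joint_positions": joint angles; "dq": joint speeds; "tau": joint torques, N m; "tool_pos": TCP position; "tcp_rot": TCP orientation; "contact_force": force on the tool from outside, world axes, zero at the start; "moment": the same for the moment, N m; "grip_width": finger opening in mm; "finger_force": force on a finger pad.
Only numpy, scipy, OpenCV 4.12 (cv2) and the standard library are available. Lean on these libraries where they do the work, as an engineer would, in place of code of your own. Each camera call takes 0.05 s, during which the arm holds its last target. There are 200 camera calls.

TASK

Unload the model flat wagon: with the forked tool, never with the gripper's fingers, push in the spring bar of every loaded bay until its load pops up, and set each load down in the plywood nest whose cavity has the outline of its base, upright and fully home. Leave the forked tool lying lengthways on its rubber mat, and do not disturb the boxcar, oil bottle, screwdriver and mug.

Things in the scene. Friction and masses are not known exactly. Their poses are not given: they have to be found in the camera images.
- wagon: Dark steel model flat wagon fixed on track, 508 mm long (its y), 130 mm wide (x), deck top 36 mm above the bench. Bays centred at its x = 0, y = -183, -61, +61, +183 mm; each holds one load or is empty. Origin: at bench level under the middle; wagon -x faces the robot. A held load's underside is 38 mm above the origin, a freed one's 44 mm.
- bar0: Spring bar of the bay at wagon y = -183 mm: steel U-frame sliding level along wagon +x, 24 mm at most. Origin: on its pin's axis at deck level, at wagon x = -95 mm at rest; moves with the bar; axes as the wagon's. Front cross bar 118 mm along y, top 12 mm above origin; upright pin, 10 mm thick, rises to 45 mm above origin: push it towards +x with the fork.
- bar1: Spring bar of the bay at wagon y = -61 mm, like bar0. Two arms run back beside the load, 55 mm either side of the bay's centre; a tab on each, 12 mm wide, 5 mm thick, lies over the middle of a lug and holds the load down. Spring 3 N at rest, 8 N at 24 mm, plus up to 3 N friction. It springs back when let go.
- bar2: Spring bar of the bay at wagon y = +61 mm, like bar0. In every bay, from about 16 mm of bar travel the tabs are past the lugs and a sprung lifter (50 mm square plate) raises the load 6 mm within 0.5 s. Let go, the bar then comes to rest against the raised lugs, 16 mm in; the load stands on the lifter, to be lifted straight up (up to 10 N drag for the first 12 mm); then the bar snaps home.
- bar3: Spring bar of the bay at wagon y = +183 mm, like bar0. Neighbouring bars are 4 mm apart.
- bay1 (a point): Centre of the bay at wagon y = -61 mm, at deck level, 36 mm above the bench. In every bay four upright guides, 6 mm square, rise 38 mm above the deck beside the lugs, at wagon x = -14 and +14 mm, 40 mm either side of the bay's centre along y. An empty bay's lifter stands 8 mm above the deck.
- tank: Load: upright aluminium model tank, 44 diameter, straight side 18 to 60 above the underside, domed top at 74, on a round steel base 70 diameter, 18 thick; any turn will do in its nest. A steel strip along its y (18 wide, 6 thick, underside 12 up) sticks out as two lugs, 100 tip to tip. About 0.18 kg. Origin: centre of underside. On the wagon its axes are the wagon's. May be absent. Sizes in mm.
- crate: Load: wooden model crate, 40 square, 18 to 64 above the underside, on a wooden base 58 square, 18 thick; all sides along x and y. A steel strip along its y (18 wide, 6 thick, underside 12 up) sticks out as two lugs, 100 tip to tip. About 0.18 kg. Origin: centre of underside. On the wagon its axes are the wagon's. May be absent. Sizes in mm.
- pillar: Load: model crane pillar, post 24 square, 18 to 70 above the underside, on a cross-shaped steel foot: arms 70 over all, 26 wide, 18 thick, along x and y. A steel strip along its y (18 wide, 6 thick, underside 12 up) sticks out as two lugs, 100 tip to tip. About 0.18 kg. Origin: centre of underside. On the wagon its axes are the wagon's. May be absent. Sizes in mm.
- generator: Load: grey model generator, 54 (x) by 30 (y), 18 to 62 above the underside, small fittings on top to 74, on an oblong steel base 70 (x) by 40 (y), 18 thick. A steel strip along its y (18 wide, 6 thick, underside 12 up) sticks out as two lugs, 100 tip to tip. About 0.18 kg. Origin: centre of underside. On the wagon its axes are the wagon's. May be absent. Sizes in mm.
- nest_round: Fixed plywood block, 98 mm square, 16 mm high, with a black-lined cavity 9 mm deep (floor 7 mm above the block's underside) for the tank's round base, 1.5 mm to spare all round, centred, sides along the block's x and y. Origin: centre of the block's underside. A seated load's lugs lie 3 mm above the block's top.
- nest_square: Fixed plywood block, 98 mm square, 16 mm high, with a black-lined cavity 9 mm deep (floor 7 mm above the block's underside) for the crate's square base, 1.5 mm to spare all round, centred, sides along the block's x and y. Origin: centre of the block's underside. A seated load's lugs lie 3 mm above the block's top.
- nest_cross: Fixed plywood block, 98 mm square, 16 mm high, with a black-lined cavity 9 mm deep (floor 7 mm above the block's underside) for the pillar's cross-shaped foot, 1.5 mm to spare all round, centred, sides along the block's x and y. Origin: centre of the block's underside. A seated load's lugs lie 3 mm above the block's top.
- nest_long: Fixed plywood block, 98 mm square, 16 mm high, with a black-lined cavity 9 mm deep (floor 7 mm above the block's underside) for the generator's oblong base (long side along x), 1.5 mm to spare all round, centred, sides along the block's x and y. Origin: centre of the block's underside. A seated load's lugs lie 3 mm above the block's top.
- mat: Black rubber mat, 240 mm (its x) by 120 mm (its y), 2 mm thick, fixed on the bench. Origin: centre of its underside.
- fork: Forked tool lying flat: wooden handle 100 mm long, 26 wide, 28 high, centred on the origin, then a steel shank and flat fork towards +x: 48 mm wide, 12 mm thick, mid-plane 14 mm above the underside; two tines 22 mm long, 22 mm apart, ending 112 mm from the origin. 0.14 kg. Origin: centre of the handle's underside; z up.
- fork_root (a point): Bottom of the fork's gap, midway between the tines at mid-thickness: 90 mm ahead of the fork's origin, 14 mm up. Here the fork pushes a pin.
- boxcar: Bystander: red model boxcar, 190 x 55 x 72 mm.
- oil: Bystander: small oil bottle, 40 mm in diameter, 100 mm high.
- driver: Bystander: a screwdriver lying on the bench.
- mug: Bystander: white mug, 80 mm wide, 90 mm high.
Not all that is in view belongs to the job. Leave any blue or yellow look-alike of the nest_cross alone.

How it is judged:
By the outcome, as a careful person would: the job done as asked, in the order asked, and still so for the second after the job is handed in, with the robot touching nothing.
Of tank, crate, pillar, generator only 3 to 4 are there at a start; the rules pass over those that are not, and their reading is None.
At some moment in a run one of fork may be knocked a few centimetres aside while the robot is not near it.
Once in a run the grip may slacken for a moment while it holds something.
It also fails if it takes over 210 s, if anything falls off the work surface, if the arm or the gripper's body presses on something with over 40 N, if the wrist force passes 120 N, or if a joint passes its speed limit or range.

## Working session

There is one attempt and no reset: what is moved stays moved. The work goes in short steps, Python scripts to look and compute and a tool call to move; the robot and the scene stay as the last step left them, time stands still between calls to the robot, and variables do not carry over. Pictures are saved under pics/ and viewed, at most 17 in all, crops included, and the job is handed in when it is done.

Besides the shell and the picture viewer there is one more tool, called after "Request:" by a JSON object that holds its "method" and its "body". step_arm: Moves the arm, as the interface text tells. Its arguments: {"type":"object","properties":{"deltas":{"type":"array","items":{"type":"number"}}},"required":["deltas"]}

```bash
mkdir -p pics; ls; cat > h.py <<'E'
from plant import *
import numpy as np, cv2
def P(name):
    c=camera_params(name); R=cv2.Rodrigues(np.array(c["rvec"],float))[0]
    return np.array(c["mtx"],float),R,np.array(c["tvec"],float).reshape(3)
def ray(p,uv):
    K,R,t=p; d=R.T@np.linalg.inv(K)@np.array([uv[0],uv[1],1.]); return -R.T@t,d
def onz(p,uv,z):
    o,d=ray(p,uv); return o+d*(z-o[2])/d[2]
def proj(p,X):
    K,R,t=p; q=K@(R@np.array(X,float)+t); return q[:2]/q[2]
def tri(a,b):
    A=[];B=[]
    for p,uv in (a,b):
        o,d=ray(p,uv); d=d/np.linalg.norm(d); M=np.eye(3)-np.outer(d,d); A.append(M);B.append(M@o)
    return np.linalg.lstsq(np.vstack(A),np.hstack(B),rcond=None)[0]
def save(n,img,s=1): cv2.imwrite("pics/"+n+".png",cv2.resize(img[...,::-1],None,fx=s,fy=s,interpolation=cv2.INTER_CUBIC))
E
python3 - <<'E'
from h import *
for n in("scene","top","wrist"):
    p=P(n);im=capture(n);save(n+"0",im,1.5);np.save(n+"0.npy",im)
    print(n,p[0].round(1).tolist(),(-p[1].T@p[2]).round(),p[1][2].round(2))
print(get_obs())
E
```

```text
pics
scene [[421.6, 0.0, 256.0], [0.0, 421.6, 192.9], [0.0, 0.0, 1.0]] [ 906. -711. 1174.] [-0.28  0.51 -0.82]
top [[496.8, 0.0, 256.8], [0.0, 496.8, 183.9], [0.0, 0.0, 1.0]] [ 186.  -17. 1714.] [ 0.2   0.01 -0.98]
wrist [[276.2, 0.0, 256.5], [0.0, 276.2, 185.5], [0.0, 0.0, 1.0]] [ 85. 525. 384.] [ 0.29 -0.09 -0.95]
{'time': 0.15, 'joint_positions': array([ 1.10797409e+00,  3.42538714e-01,  1.52476101e+00,  3.30908301e-05,
        1.27537093e+00, -1.45996244e-01]), 'dq': array([-0.00119693, -0.00183353, -0.00201407,  0.00077195, -0.00060064,
        0.00230922]), 'tau': array([ 1.34926126e-03, -4.31470692e+01, -2.44352657e+01,  7.17225065e-02,
        5.38545381e-02, -9.42349379e-05]), 'tool_pos': array([163.40668871, 498.62952817, 226.22981095]), 'tcp_rot': array([-3.14053073e+00, -1.88135687e-04,  2.82475691e+00]), 'contact_force': array([ 0.6472993 ,  0.22941954, -0.25929904]), 'moment': array([-0.00234678,  0.02721904, -0.00706014]), 'finger_force': 0.0, 'grip_width': 91.54226584117366}
```

View pics/top0.png

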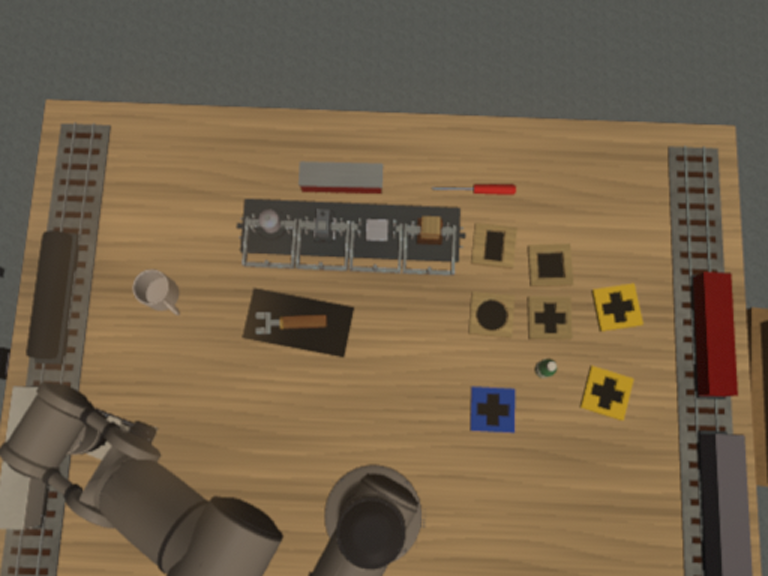

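View pics/scene0.png

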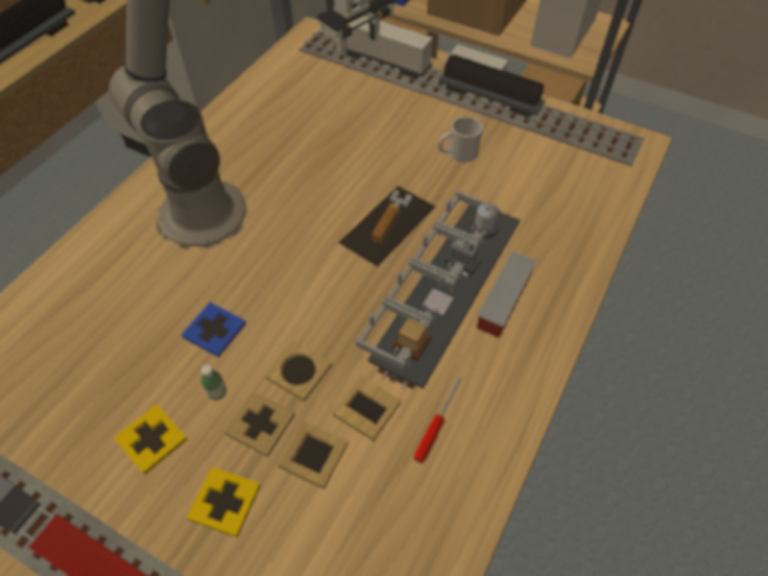

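The top view shows the tank at px (269,222), a narrow grey load at (322,222), an empty bay at (376,230) and the crate at (430,228). The fork is on its mat at (300,322), and the nests are: long (494,245), square (550,264), round (491,314), cross (550,317). The scene view agrees with this.

```bash
python3 - <<'E'
from h import *
p=P("top"); im=np.load("top0.npy"); q=P("scene")
pts={"tank":(269,222,90),"load2":(322,222,90),"lift":(376,230,44),"crate":(430,228,100),"wagNWcorner":(243,200,36),"wagNE":(460,207,36),"long":(494,245,16),"square":(550,264,16),"round":(491,314,16),"cross":(550,317,16),"matTL":(252,290,2),"matTR":(354,306,2),"matBR":(345,356,2),"matBL":(244,339,2),"forkL":(258,322,14),"handleR":(326,322,28),"handleL":(280,322,28),"mug":(152,288,90),"oil":(546,368,80),"boxcar":(341,178,60),"driver":(475,188,10)}
for k,(u,v,z) in pts.items(): print(k,onz(p,((u+.5)/1.5-.5,(v+.5)/1.5-.5),z)[:2].round())
E
```

```text
tank [631. 260.]
load2 [636. 140.]
lift [635.  19.]
crate [ 629. -103.]
wagNWcorner [697. 334.]
wagNE [ 700. -175.]
long [ 617. -259.]
square [ 576. -390.]
round [ 453. -253.]
cross [ 451. -389.]
matTL [490. 303.]
matTR [461.  63.]
matBR [345.  78.]
matBL [375. 313.]
forkL [414. 281.]
handleR [418. 124.]
handleL [414. 229.]
mug [470. 508.]
oil [ 329. -366.]
boxcar [752. 105.]
driver [ 757. -213.]
```

Request:
{"method": "step_arm", "body": {"deltas": [28,-37,3,-7.2,91,28,-37,3,-7.2,91,28,-37,3,-7.2,91,28,-37,3,-7.2,91,28,-37,3,-7.2,91,28,-37,3,-7.2,91,28,-37,3,-7.2,91,28,-37,3,-7.2,91,28,-37,3,-7.2,91,28,-37,3,-7.1,91]}}

```text
time: 1.4
tool_pos: [444.2, 127.5, 256.7]
tcp_rot: [-3.141, -0.0, 1.566]
contact_force: [0.1, 1.1, -0.7]
grip_width: 91.0
finger_force: 0.0
```

```bash
cat > snap.py <<'E'
import sys,pickle
from h import *
n=sys.argv[1]; s=get_obs(); p=P("wrist"); im=capture("wrist"); pickle.dump((p,im,s),open(n+".pkl","wb")); save(n,im,1.5)
print(s["time"],s["tool_pos"].round(1),np.degrees(s["tcp_rot"]).round(1),s["contact_force"].round(1),s["grip_width"],s["finger_force"],"cam",(-p[1].T@p[2]).round(),p[1][2].round(2))
E
python3 snap.py w1
```

```text
1.4 [444.2 127.5 256.7] [-180.    -0.    89.7] [ 0.1  1.1 -0.7] 91.00620809721015 0.0 cam [444. 210. 415.] [-0.   -0.3  -0.95]
```

View pics/w1.png

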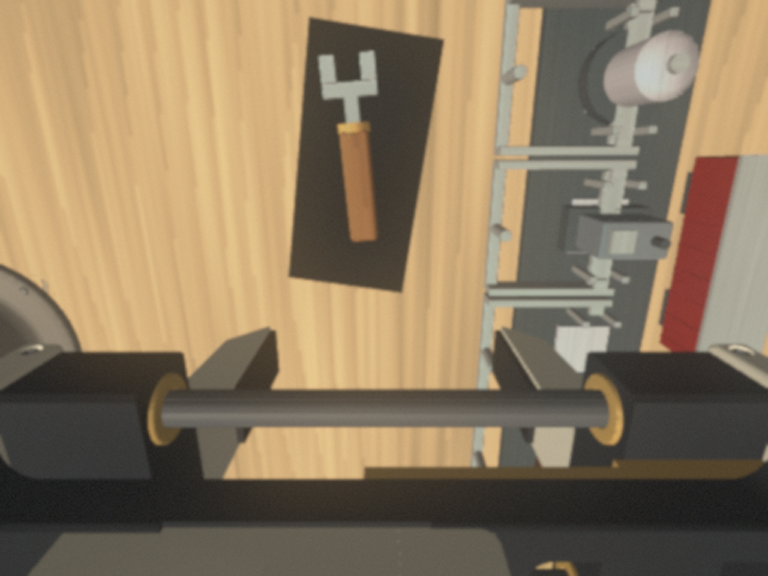

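The generator is in bay 2 (px 622,235), the tank in bay 3 (650,70) and the lifter of bay 1 is empty (582,347). The fork lies on the mat with its handle from (354,130) to (363,240) and tine tips at about (347,56).

```bash
cat > fork.py <<'E'
import sys,pickle
from h import *
def fork(n):
    p,im,s=pickle.load(open(n+".pkl","rb"))
    hsv=cv2.cvtColor(im,cv2.COLOR_RGB2HSV)
    # mat: large dark region
    dark=(im.max(2)<60).astype(np.uint8); c=(dark*0)
    cs,_=cv2.findContours(dark,cv2.RETR_EXTERNAL,cv2.CHAIN_APPROX_NONE)
    cs=[c for c in cs if 4000<cv2.contourArea(c)<60000 and cv2.boundingRect(c)[1]+cv2.boundingRect(c)[3]<260]
    m=max(cs,key=cv2.contourArea); hull=cv2.convexHull(m)
    box=cv2.boxPoints(cv2.minAreaRect(hull)); mat=cv2.approxPolyDP(hull,8,True)[:,0]
    print("mat",[onz(p,q,2)[:2].round(1).tolist() for q in mat])
    ins=np.zeros(dark.shape,np.uint8); cv2.fillPoly(ins,[hull],1)
    h=((hsv[...,1]>110)&(im[...,0]>60)&(ins>0)).astype(np.uint8)
    h=cv2.morphologyEx(cv2.erode(h,np.ones((3,3)))*1,cv2.MORPH_DILATE,np.ones((3,3)))
    cs,_=cv2.findContours(h,cv2.RETR_EXTERNAL,cv2.CHAIN_APPROX_NONE)
    c=max(cs,key=cv2.contourArea)
    P3=np.array([onz(p,q[0],30)[:2] for q in c],np.float32); (cx,cy),wh,a=cv2.minAreaRect(P3)
    print("handle",(cx,cy),wh,a)
    st=((hsv[...,1]<90)&(im.max(2)>80)&(ins>0)&(cv2.erode(ins,np.ones((7,7)))>0)).astype(np.uint8)
    cs,_=cv2.findContours(st,cv2.RETR_EXTERNAL,cv2.CHAIN_APPROX_NONE); c=max(cs,key=cv2.contourArea)
    P3=np.array([onz(p,q[0],22)[:2] for q in c],np.float32); print("steel",cv2.minAreaRect(P3))
    b=cv2.boxPoints(cv2.minAreaRect(P3)); print(b.round(1).tolist())
if __name__=="__main__": fork(sys.argv[1])
E
python3 fork.py w1
```

```text
Traceback (most recent call last):
  File "fork.py", line 24, in <module>
    if __name__=="__main__": fork(sys.argv[1])
                             ~~~~^^^^^^^^^^^^^
  File "fork.py", line 10, in fork
    m=max(cs,key=cv2.contourArea); hull=cv2.convexHull(m)
ValueError: max() iterable argument is empty
```

Request:
{"method": "step_arm", "body": {"deltas": [0,0,0,0,91,-4,-3,-9,0.3,91,-4,-3,-9,0,91,-4,-3,-9,0,91,-4,-3,-9,0,91,-4,-3,-9,0,91,-4,-3,-9,0,91,-4,-3,-9,0,91,0,0,0,0,91,0,0,0,0,91]}}

```text
time: 2.7
tool_pos: [415.9, 107.9, 194.0]
tcp_rot: [3.141, -0.0, 1.575]
contact_force: [-0.3, -0.2, -0.5]
grip_width: 91.0
finger_force: 0.0
```

```bash
python3 snap.py w2; python3 fork.py w2
```

```text
2.7 [415.9 107.9 194. ] [180.   -0.   90.2] [-0.3 -0.2 -0.5] 91.03944778487254 0.0 cam [415. 190. 352.] [ 0.   -0.3  -0.95]Traceback (most recent call last):
  File "fork.py", line 24, in <module>
    if __name__=="__main__": fork(sys.argv[1])
                             ~~~~^^^^^^^^^^^^^
  File "fork.py", line 10, in fork
    m=max(cs,key=cv2.contourArea); hull=cv2.convexHull(m)
ValueError: max() iterable argument is empty
```

```bash
python3 - <<'E'
import pickle
p,im,s=pickle.load(open("w1.pkl","rb"))
for u,v in((215,150),(280,100),(240,125),(232,58),(210,60),(100,100)): print(u,v,im[v,u])
E
sed -i 's/<60).astype/<75).astype/; s/4000<cv2/2500<cv2/; s/<260\]/<250]/' fork.py
python3 - <<'E'
import pickle,cv2
for n in("w1","w2"):
    p,im,s=pickle.load(open(""+n+".pkl","rb"))
    cs,_=cv2.findContours((im.max(2)<75).astype("uint8"),0,1)
    print([(cv2.contourArea(c),cv2.boundingRect(c)) for c in cs if cv2.contourArea(c)>1500])
E
for i in w1 w2; do python3 fork.py $i; done
```

```text
215 150 [71 63 52]
280 100 [70 63 52]
240 125 [161 114  72]
232 58 [175 177 161]
210 60 [73 66 54]
100 100 [217 182 130]
[(7138.5, (381, 234, 131, 78)), (32405.0, (0, 227, 512, 157)), (8600.0, (200, 16, 94, 172))]
[(7190.5, (381, 234, 131, 78)), (32504.5, (0, 226, 512, 158)), (12990.5, (208, 0, 121, 192))]
mat [[396.8, 313.9], [493.1, 299.4], [459.9, 92.6], [413.0, 78.2], [365.0, 113.7], [378.8, 298.8]]
handle (419.7186279296875, 179.02249145507812) (28.05120277404785, 106.06318664550781) 3.7484803199768066
steel ((412.7800598144531, 260.5735778808594), (51.3286247253418, 56.71664047241211), 3.6560661792755127)
[[385.3999938964844, 287.20001220703125], [389.0, 230.60000610351562], [440.20001220703125, 233.89999389648438], [436.6000061035156, 290.5]]
mat [[493.2, 294.1], [461.2, 88.3], [431.1, 72.9], [379.3, 81.1], [353.5, 123.9], [377.0, 293.5]]
handle (418.7105407714844, 179.02850341796875) (27.30714988708496, 105.54256439208984) 4.447203636169434
steel ((412.7017517089844, 260.0955505371094), (50.215492248535156, 54.70262145996094), 2.120943546295166)
[[386.6000061035156, 286.5], [388.6000061035156, 231.8000030517578], [438.79998779296875, 233.6999969482422], [436.79998779296875, 288.3999938964844]]
```

Request:
{"method": "step_arm", "body": {"deltas": [1,17,-20,1,91,1,17,-20,1,91,1,17,-20,1,91,0,18,-20,1,91,0,0,-30,0.2,91,0,0,-30,0,91,0,0,-30,0,91,0,0,-19,0,91,0,0,0,0,91,0,0,0,0,0]}}

```text
time: 4.0
tool_pos: [419.0, 177.1, 5.2]
tcp_rot: [3.141, -0.0, 1.649]
contact_force: [0.6, -0.5, 0.2]
grip_width: 85.4
finger_force: 0.0
```

Request:
{"method": "step_arm", "body": {"deltas": [0,0,0,0,0,0,0,0,0,0,0,0,0,0,0,0,0,0,0,0,0,0,0,0,0,0,0,10,0,0,0,0,20,0,0,0,0,30,0,0,0,0,30,0,0,0,0,0,0,0]}}

```text
time: 5.25
tool_pos: [419.9, 177.2, 96.9]
tcp_rot: [3.137, -0.001, 1.649]
contact_force: [-0.2, 0.4, -2.3]
grip_width: 25.5
finger_force: 29.9
```

```bash
python3 snap.py w3
```

```text
5.25 [419.9 177.2  96.9] [179.7  -0.   94.5] [-0.2  0.4 -2.3] 25.526887848211867 29.914535880088806 cam [412. 259. 255.] [ 0.03 -0.3  -0.95]
```

View pics/w3.png

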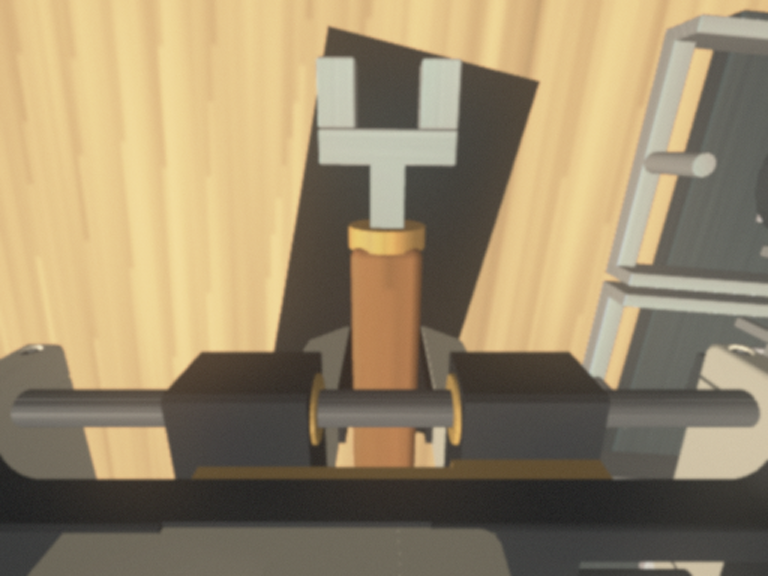

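The fork is held straight: the tine root is at px (388,129) and bar3's pin top at (706,165).

```bash
python3 - <<'E'
import pickle
from h import *
L=lambda n:pickle.load(open(n+".pkl","rb"))[0]
f=lambda u,v:((u+.5)/1.5-.5,(v+.5)/1.5-.5)
a,b=L("w1"),L("w3")
print("root",onz(b,f(388,129),114),"tip",onz(b,f(388,58),114))
print("pin3 w3",onz(b,f(704,165),81),"w1",onz(a,f(518,72),81), "tri",tri((a,f(518,72)),(b,f(704,165))))
print("pin2 w1",onz(a,f(507,233),81))
p,im,s=pickle.load(open("w1.pkl","rb")); save("c1",im[20:240,310:420],5)
p,im,s=pickle.load(open("w3.pkl","rb"))
E
```

```text
root [413.37550571 265.33281287 114.        ] tip [411.74258118 285.67558168 114.        ]
pin3 w3 [542.90808653 263.08542732  81.        ] w1 [541.4903272 262.7067781  81.       ] tri [540.90350273 262.6808095   83.44179078]
pin2 w1 [543.36023584 143.62902825  81.        ]
```

View pics/c1.png

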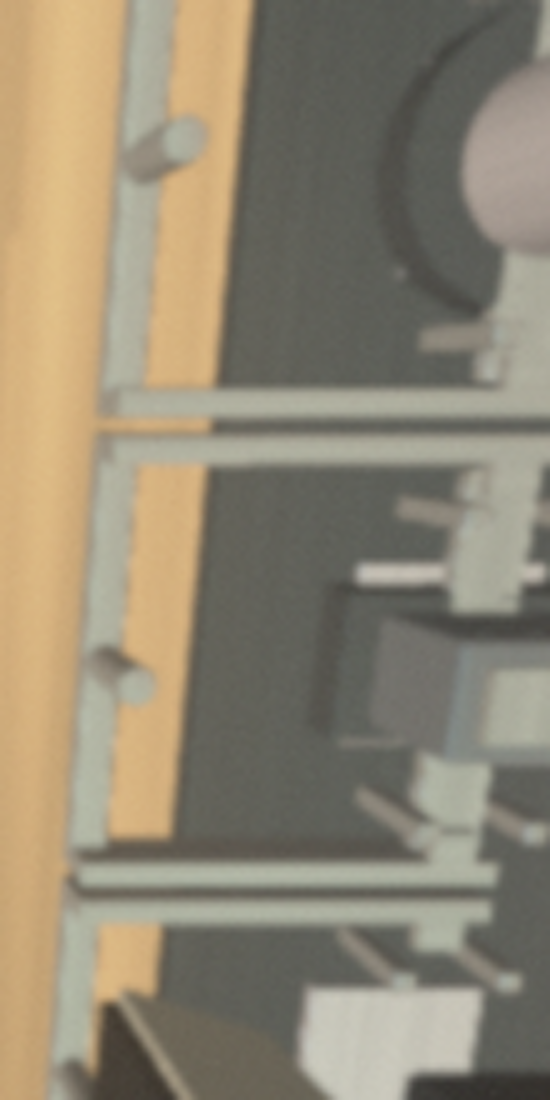

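The crop shows pin tops at crop px (185,137) for bar3 and (137,685) for bar2, and both bars at rest.

```bash
python3 - <<'E'
import pickle
from h import *
a=pickle.load(open("w1.pkl","rb"))[0]
g=lambda u,v:((u+.5)/5-.5+310,(v+.5)/5-.5+20)
A=onz(a,g(185,137),81);B=onz(a,g(137,685),81)
print(A,B)
# front bar outer top edge, z=48
C=onz(a,g(133,5),48);D=onz(a,g(70,850),48);print(C,D,np.degrees(np.arctan2(D[0]-C[0],C[1]-D[1])))
print("gap between bars 3/2", onz(a,g(105,427),48), "2/1",onz(a,g(73,880),48))
E
```

```text
[542.98356299 263.52603773  81.        ] [542.4864978  141.85336085  81.        ]
[537.99738733 296.92528421  48.        ] [537.35381603  88.39957273  48.        ] -0.17683096156027162
gap between bars 3/2 [538.58726026 201.94351484  48.        ] 2/1 [538.80064578  79.50116163  48.        ]
```

Request:
{"method": "step_arm", "body": {"deltas": [-2,8.6,0,-9.45,0,-2,8.6,0,-9.45,0,-2,8.6,0,-9.45,0,-2,8.6,0,-9.45,0,-2,8.6,0,-9.45,0,-2,8.6,0,-9.45,0,-2,8.6,0,-9.45,0,-2,8.6,0,-9.45,0,-2,8.6,0,-9.45,0,-2,8.6,0,-9.4,0]}}

```text
time: 6.55
tool_pos: [397.5, 262.7, 93.3]
tcp_rot: [3.14, 0.003, -0.006]
contact_force: [-0.1, -0.4, -1.6]
grip_width: 26.0
finger_force: 29.9
```

Request:
{"method": "step_arm", "body": {"deltas": [0,0,-15,0,0,0,0,-15,0,0,0,0,-14,0,0,6,0,0,0,0,10,0,0,0,0,10,0,0,0,0,10,0,0,0,0,5,0,0,0,0,0,0,0,0,0,0,0,0,0,0]}}

```text
time: 7.8
tool_pos: [439.3, 262.9, 50.7]
tcp_rot: [3.141, 0.001, 0.0]
contact_force: [-3.8, 0.4, -1.5]
grip_width: 25.8
finger_force: 30.0
```

```bash
python3 snap.py w4
```

```text
7.8 [439.3 262.9  50.7] [180.   0.   0.] [-3.8  0.4 -1.5] 25.8087017907806 29.99931514263153 cam [520. 264. 209.] [-0.3   0.   -0.95]
```

View pics/w4.png

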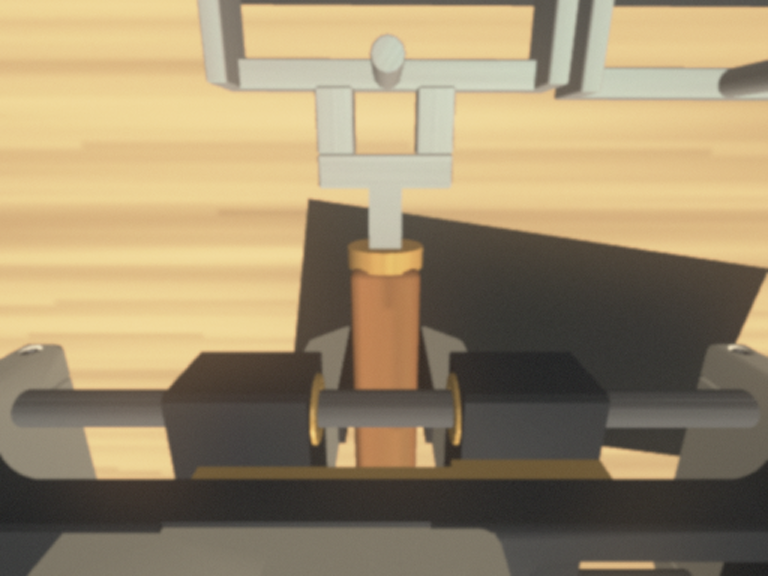

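The fork has slid back in the grip: its root is now at row 155 and was at 129. The tine tips at row 88 sit right at the bar's front edge.

```bash
python3 - <<'E'
import pickle
from h import *
p,im,s=pickle.load(open("w4.pkl","rb"))
f=lambda u,v:((u+.5)/1.5-.5,(v+.5)/1.5-.5)
for z in (48,): print("bar3 front edge",onz(p,f(290,90),z),"bar2 front",onz(p,f(640,97),z), "pin3 top",onz(p,f(388,52),81))
for z in (52,60,67,72):
  a,b=onz(p,f(316,88),z),onz(p,f(454,88),z); c,d=onz(p,f(319,155),z),onz(p,f(452,155),z); e,g=onz(p,f(348,262),z+8),onz(p,f(423,262),z+8)
  print(z,"tip x",a[0],"w",a[1]-b[1],"root x",c[0],"w",c[1]-d[1],"collar",e[0],e[1]-g[1])
p,im,s=pickle.load(open("w3.pkl","rb"))
for z in (106,114):
  a,b=onz(p,f(318,58),z),onz(p,f(460,58),z); c,d=onz(p,f(319,129),z),onz(p,f(457,129),z); e,g=onz(p,f(348,242),z+8),onz(p,f(425,242),z+8)
  print(z,np.linalg.norm(a-b),np.linalg.norm(c-d),np.linalg.norm(e-g),"tip",a-s["tool_pos"],"root",c-s["tool_pos"],"collar",e-s["tool_pos"])
E
python3 -c "
import sys;sys.path.insert(0,'.')
from h import *
im=capture('scene');save('s1',im[60:260,200:400],4)"
```

```text
bar3 front edge [539.96940109 297.62244003  48.        ] bar2 front [537.70694992 172.83225676  48.        ] pin3 top [545.50083837 263.01450402  81.        ]
52 tip x 540.1126013012948 w 47.75847115739333 root x 517.8876076505949 w 48.16355759962468 collar 479.94391091244677 27.834452963429896
60 tip x 539.0924948886552 w 45.318075016900025 root x 518.00316968406 w 45.70246206557397 collar 482.10897898035046 26.33555673804159
67 tip x 538.1999017775954 w 43.182728393968404 root x 518.1042864633419 w 43.54900347327958 collar 484.00341353976626 25.02402254082682
72 tip x 537.5623352696956 w 41.657480806160066 root x 518.1765127342576 w 42.010818764497884 collar 485.35658108220605 24.0872123999591
106 45.81778437209555 46.671144900384135 26.686473383215105 tip [-30.64932023 108.15033401   9.146682  ] root [-29.67142316  86.6129664    9.146682  ] collar [-17.36803039  50.26836572  17.146682  ]
114 43.35482100889951 44.162308613702706 25.17042961446628 tip [-29.4217238  106.73945869  17.146682  ] root [-28.49639419  86.35984561  17.146682  ] collar [-16.8251976   52.06558191  25.146682  ]
```

View pics/s1.png

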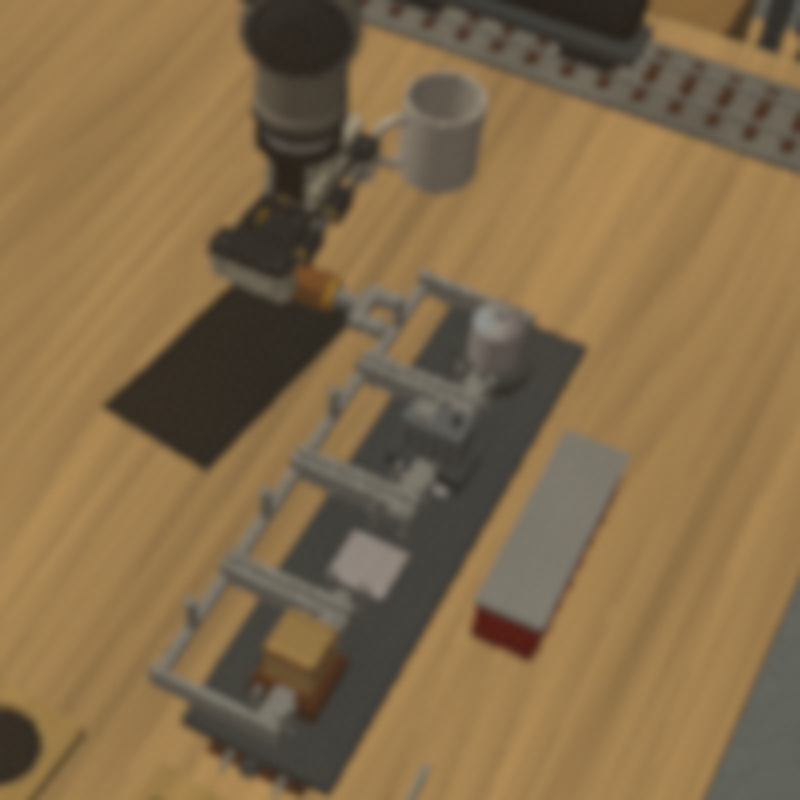

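The fork's measured width (48 mm at z≈52) shows it has dropped about 16 mm in the grip since I picked it up. The tines are meeting the cross bar. I'll back off, set it down and regrip.

Request:
{"method": "step_arm", "body": {"deltas": [-15,0,0,0,0,-20,0,0,0,0,0,0,-8,0,0,0,0,-8,0,0,0,0,-8,0,0,0,0,-2,0,0,0,0,-2,0,0,0,0,0,0,0,0,0,0,0,0,0,0,0,0,0]}}

```text
time: 9.15
tool_pos: [404.7, 263.0, 22.9]
tcp_rot: [-3.142, -0.0, -0.0]
contact_force: [0.3, 0.3, -1.5]
grip_width: 25.8
finger_force: 30.0
```

Request:
{"method": "step_arm", "body": {"deltas": [0,0,-1.5,0,0,0,0,-1.5,0,0,0,0,-1.5,0,0,0,0,0,0,0,0,0,0,0,0,0,0,0,0,0,0,0,0,0,0,0,0,0,0,0,0,0,0,0,0,0,0,0,0,0]}}

```text
time: 10.4
tool_pos: [404.5, 262.9, 18.2]
tcp_rot: [3.141, 0.0, -0.0]
contact_force: [-0.4, 0.1, -1.9]
grip_width: 25.5
finger_force: 30.0
```

Request:
{"method": "step_arm", "body": {"deltas": [0,0,-1.5,0,0,0,0,-1.5,0,0,0,0,-1.5,0,0,0,0,-1,0,0,0,0,0,0,0,0,0,0,0,0,0,0,0,0,0,0,0,0,0,0,0,0,0,0,0,0,0,0,0,0]}}

```text
time: 11.65
tool_pos: [404.4, 262.9, 15.1]
tcp_rot: [-3.141, -0.001, 0.0]
contact_force: [-8.1, -3.8, 28.7]
grip_width: 25.7
finger_force: 30.0
```

Request:
{"method": "step_arm", "body": {"deltas": [0,0,1,0,60,0,0,0,0,60,0,0,0,0,60,0,0,0,0,60,-4,0,-3,0,60,-4,0,-3,0,60,-3,0,-2,0,60,0,0,0,0,60,0,0,0,0,60,0,0,0,0,60]}}

```text
time: 12.9
tool_pos: [393.7, 263.0, 5.8]
tcp_rot: [-3.142, -0.0, -0.0]
contact_force: [0.7, 0.3, -0.2]
grip_width: 59.9
finger_force: 0.0
```

```bash
python3 snap.py w5
```

```text
12.9 [393.7 263.    5.8] [-180.   -0.   -0.] [ 0.7  0.3 -0.2] 59.914834221115505 0.0 cam [474. 264. 164.] [-0.3   0.   -0.95]
```

View pics/w5.png

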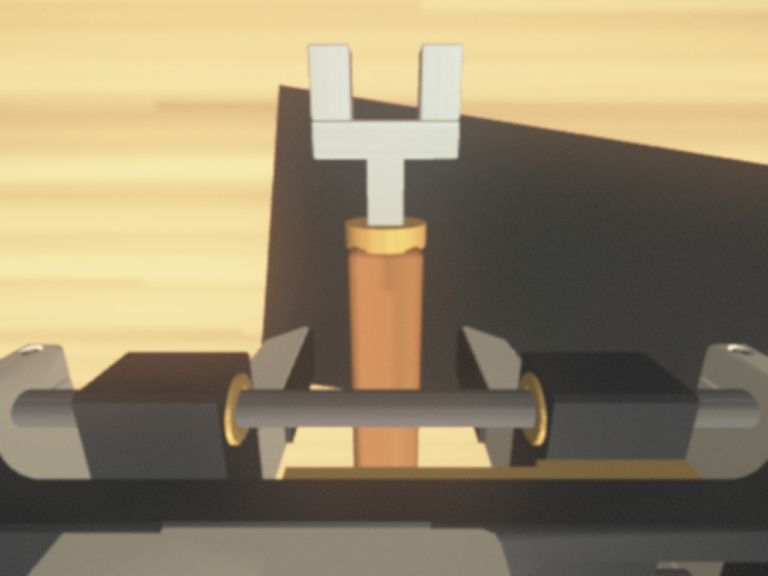

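Request:
{"method": "step_arm", "body": {"deltas": [0,0,0,0,0,0,0,0,0,0,0,0,0,0,0,0,0,0,0,0,0,0,0,0,0,0,0,8,0,0,0,0,15,0,0,0,0,15,0,0,0,0,11,0,0,0,0,0,0,0]}}

```text
time: 14.2
tool_pos: [394.0, 263.1, 55.6]
tcp_rot: [-3.141, -0.002, 0.0]
contact_force: [0.3, 0.1, -0.9]
grip_width: 25.8
finger_force: 30.0
```

```bash
python3 snap.py w6; cat > steel.py <<'E'
import sys,pickle
from h import *
p,im,s=pickle.load(open(sys.argv[1]+".pkl","rb")); hsv=cv2.cvtColor(im,cv2.COLOR_RGB2HSV)
# tine rows: print tool-frame bbox of low-saturation bright region in central columns
m=((hsv[...,1]<45)&(im.max(2)>110)).astype(np.uint8); m[160:]=0; m[:,:190]=0; m[:,325:]=0
n,l,st,c=cv2.connectedComponentsWithStats(m); i=l[95,256]; print("bbox",st[i]) 
E
for i in w3 w4 w5 w6; do python3 steel.py $i; done
```

```text
14.2 [394.  263.1  55.6] [-1.8e+02 -1.0e-01  0.0e+00] [ 0.3  0.1 -0.9] 25.820528695233396 29.99944657087326 cam [475. 264. 214.] [-0.3   0.   -0.95]
bbox [ 211   37   97  115 5915]
bbox [     0      0    512    384 188855]
bbox [ 206   30  102  120 6528]
bbox [ 206   29  102  121 6442]
```

Request:
{"method": "step_arm", "body": {"deltas": [12,0,0,0,0,12,0,0,0,0,12,0,0,0,0,12,0,0,0,0,5,0,0,0,0,5,0,0,0,0,5,0,0,0,0,4,0,0,0,0,0,0,0,0,0,0,0,0,0,0]}}

```text
time: 15.5
tool_pos: [458.7, 262.7, 54.5]
tcp_rot: [3.141, 0.004, 0.0]
contact_force: [-5.3, -1.2, 1.2]
grip_width: 25.7
finger_force: 30.0
```

```bash
python3 snap.py w7;python3 - <<'E'
import pickle
from h import *
p,im,s=pickle.load(open("w5.pkl","rb"));f=lambda u,v:((u+.5)/1.5-.5,(v+.5)/1.5-.5)
print("root off",onz(p,f(386,121),22)-s["tool_pos"])
E
```

```text
15.5 [458.7 262.7  54.5] [179.9   0.2   0. ] [-5.3 -1.2  1.2] 25.725579390385285 29.999812245368958 cam [540. 264. 212.] [-0.3  -0.   -0.95]
root off [89.23686619  0.63793482 16.15670201]
```

View pics/w7.png

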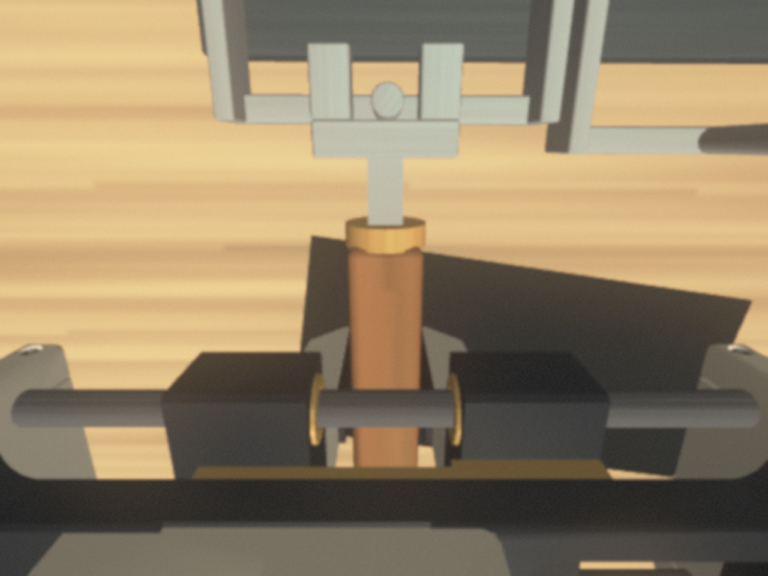

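Request:
{"method": "step_arm", "body": {"deltas": [4,0,0,0,0,4,0,0,0,0,4,0,0,0,0,0,0,0,0,0,0,0,0,0,0,0,0,0,0,0,0,0,0,0,0,0,0,0,0,0,0,0,0,0,0,0,0,0,0,0]}}

```text
time: 16.8
tool_pos: [470.0, 262.6, 54.2]
tcp_rot: [3.14, 0.005, 0.0]
contact_force: [-6.7, -0.7, 1.6]
grip_width: 25.5
finger_force: 30.0
```

Request:
{"method": "step_arm", "body": {"deltas": [-15,0,0,0,0,-20,0,0,0,0,-20,0,0,0,0,0,-30,0,0,0,0,-30,0,0,0,0,-30,0,0,0,0,-32,0,0,0,0,0,0,0,0,12,0,0,0,0,12,0,0,0,0]}}

```text
time: 18.05
tool_pos: [442.9, 141.8, 55.0]
tcp_rot: [-3.141, -0.001, 0.001]
contact_force: [-0.0, 0.0, -1.1]
grip_width: 25.9
finger_force: 30.0
```

Request:
{"method": "step_arm", "body": {"deltas": [5,0,0,0,0,5,0,0,0,0,5,0,0,0,0,5,0,0,0,0,4,0,0,0,0,4,0,0,0,0,4,0,0,0,0,0,0,0,0,0,0,0,0,0,0,0,0,0,0,0]}}

```text
time: 19.3
tool_pos: [470.7, 141.2, 53.9]
tcp_rot: [3.141, 0.006, 0.001]
contact_force: [-7.0, 1.0, 0.4]
grip_width: 25.8
finger_force: 30.0
```

Request:
{"method": "step_arm", "body": {"deltas": [0,0,0,0,0,0,0,0,0,0,0,0,0,0,0,-15,0,0,0,0,-20,0,0,0,0,-20,0,0,0,0,0,-30,0,0,0,0,-40,0,0,0,0,-40,0,0,0,0,-40,0,0,0]}}

```text
time: 20.55
tool_pos: [418.8, -10.1, 54.8]
tcp_rot: [3.141, -0.0, 0.001]
contact_force: [-0.1, -0.2, -1.3]
grip_width: 25.3
finger_force: 30.0
```

Request:
{"method": "step_arm", "body": {"deltas": [0,-40,0,0,0,0,-30,0,0,0,0,-24,0,0,0,0,0,0,0,0,0,0,0,0,0,0,0,0,0,0,8,0,0,0,0,8,0,0,0,0,8,0,0,0,0,0,0,0,0,0]}}

```text
time: 21.8
tool_pos: [443.3, -103.1, 54.7]
tcp_rot: [3.141, -0.0, 0.0]
contact_force: [-0.5, -0.2, -2.5]
grip_width: 25.8
finger_force: 30.0
```

```bash
python3 snap.py w8; python3 -c "
from h import *
im=capture('scene');save('s2',im[60:260,200:400],4)
cv2.imwrite('pics/m1.png',np.hstack([cv2.resize(cv2.imread('pics/w8.png'),(400,300)),cv2.resize(cv2.imread('pics/s2.png')[200:800,100:700],(300,300))]))"
```

```text
21.8 [ 443.3 -103.1   54.7] [180.  -0.   0.] [-0.5 -0.2 -2.5] 25.81686336869073 29.99943494796753 cam [ 524. -102.  213.] [-0.3   0.   -0.95]
```

View pics/m1.png

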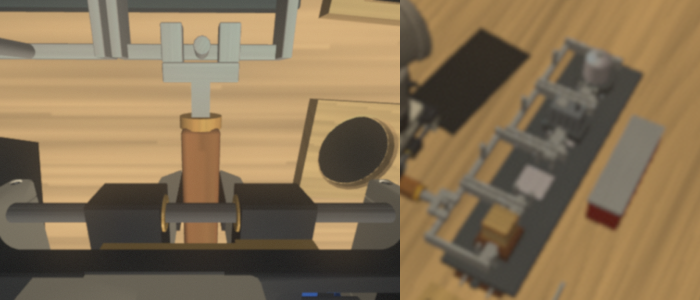

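Bars 3 and 2 have stayed in, so those loads are freed. The pin of bar 0 is between the tines.

Request:
{"method": "step_arm", "body": {"deltas": [5,0,0,0,0,5,0,0,0,0,5,0,0,0,0,5,0,0,0,0,4,0,0,0,0,3,0,0,0,0,1,0,0,0,0,0,0,0,0,0,0,0,0,0,0,0,0,0,0,0]}}

```text
time: 23.15
tool_pos: [468.8, -102.9, 54.4]
tcp_rot: [-3.141, 0.004, -0.0]
contact_force: [-8.0, -0.9, 1.4]
grip_width: 25.9
finger_force: 30.0
```

Request:
{"method": "step_arm", "body": {"deltas": [0,0,0,0,0,0,0,0,0,0,0,0,0,0,0,-15,0,0,0,0,-20,0,5,0,0,-20,0,10,0,0,0,20,10,9,0,0,30,10,10,0,0,40,10,10,0,0,40,0,10,0]}}

```text
time: 24.4
tool_pos: [416.5, 27.9, 100.6]
tcp_rot: [3.14, -0.002, 0.686]
contact_force: [0.6, 0.2, -0.7]
grip_width: 26.1
finger_force: 30.0
```

```bash
python3 - <<'E'
from h import *
p=P("top");im=capture("top");np.save("top1.npy",im);save("top1",im,1.5)
# mat edges: straight fits on outline at z=2
m=np.zeros(im.shape[:2],np.uint8); d=(np.load("top0.npy").max(2)<75).astype(np.uint8)
cs,_=cv2.findContours(cv2.morphologyEx(d,cv2.MORPH_CLOSE,np.ones((5,5))),0,1)
for c in cs:
    x,y,w,h=cv2.boundingRect(c)
    if abs(x+w/2-200)<25 and abs(y+h/2-215)<20 and w>40:
        P3=np.array([onz(p,q[0],2)[:2] for q in c],np.float32); print(cv2.minAreaRect(P3))
E
```

```text
((418.9170837402344, 190.60018920898438), (236.25814819335938, 116.90272521972656), 81.14066314697266)
```

Request:
{"method": "step_arm", "body": {"deltas": [-1,27,-8,8.6,0,-1,27,-8,8.6,0,0,26,-8,8.5,0,0,26,-8,8.5,0,0,26,-8,8.5,0,0,0,-15,0,0,0,0,-15,0,0,0,0,-15,0,0,0,0,-6,0,0,0,0,-3,0,0]}}

```text
time: 25.7
tool_pos: [413.8, 158.9, 5.7]
tcp_rot: [3.141, -0.0, 1.426]
contact_force: [-2.1, -0.8, 20.9]
grip_width: 25.8
finger_force: 30.0
```

Request:
{"method": "step_arm", "body": {"deltas": [0,0,-0.5,0,0,0,0,0,0,0,0,0,0,0,60,0,0,0,0,60,0,0,0,0,60,0,0,20,0,60,0,0,40,0,60,0,0,40,2,60,0,0,40,3,91,0,0,40,3,91]}}

```text
time: 26.95
tool_pos: [413.3, 158.8, 186.6]
tcp_rot: [3.141, 0.0, 1.567]
contact_force: [0.2, -0.6, -0.5]
grip_width: 75.2
finger_force: 0.0
```

```bash
python3 snap.py w9; python3 fork.py w9
```

```text
26.95 [413.3 158.8 186.6] [180.    0.   89.8] [ 0.2 -0.6 -0.5] 75.18079598095323 0.0 cam [413. 241. 344.] [ 0.   -0.3  -0.95]
mat [[478.8, 300.6], [490.2, 282.1], [460.1, 100.7], [443.1, 84.8], [390.4, 87.9], [369.6, 141.4], [389.3, 297.8], [414.0, 310.8]]
handle (412.749267578125, 164.75628662109375) (106.75428771972656, 28.343158721923828) 81.32298278808594
steel ((425.3306884765625, 243.8583984375), (57.25624465942383, 50.47624588012695), 81.61001586914062)
[[396.20001220703125, 219.1999969482422], [446.1000061035156, 211.89999389648438], [454.5, 268.5], [404.5, 275.8999938964844]]
```

Request:
{"method": "step_arm", "body": {"deltas": [32,-3,5,0,91,32,-3,5,0,91,32,-3,5,0,91,32,-3,5,0,91,32,-3,5,0,91,32,-3,5,0,91,30,-2,4,0,91,0,0,0,0,91,0,0,0,0,91,0,0,0,0,91]}}

```text
time: 28.25
tool_pos: [634.7, 139.1, 219.2]
tcp_rot: [-3.141, 0.0, 1.566]
contact_force: [0.5, -0.6, -0.3]
grip_width: 91.1
finger_force: 0.0
```

```bash
python3 snap.py w10
```

```text
28.25 [634.7 139.1 219.2] [-180.     0.    89.7] [ 0.5 -0.6 -0.3] 91.0884176113981 0.0 cam [634. 221. 377.] [-0.   -0.3  -0.95]
```

Request:
{"method": "step_arm", "body": {"deltas": [0,-32,6,0,91,0,-32,6,0,91,0,-32,6,0,91,0,-32,6,0,91,0,-32,6,0,91,0,-32,6,0,91,0,-32,6,0,91,0,-18,3,0,91,0,0,0,0,91,0,0,0,0,91]}}

```text
time: 29.55
tool_pos: [635.4, -101.9, 264.0]
tcp_rot: [-3.141, -0.001, 1.566]
contact_force: [0.4, -0.1, -0.5]
grip_width: 91.2
finger_force: 0.0
```

```bash
python3 snap.py w11
```

```text
29.55 [ 635.4 -101.9  264. ] [-180.    -0.    89.7] [ 0.4 -0.1 -0.5] 91.20767523900928 0.0 cam [635. -20. 422.] [-0.   -0.3  -0.95]
```

Request:
{"method": "step_arm", "body": {"deltas": [-12,-25,2,0,91,-12,-25,2,0,91,-12,-25,2,0,91,-12,-25,2,0,91,-12,-25,2,0,91,-12,-25,2,0,91,-12,-25,2,0,91,-12,-25,2,0,91,0,0,0,0,91,0,0,0,0,91]}}

```text
time: 30.85
tool_pos: [540.0, -301.8, 280.1]
tcp_rot: [3.142, -0.001, 1.567]
contact_force: [0.3, 1.3, 0.2]
grip_width: 91.2
finger_force: 0.0
```

```bash
python3 snap.py w12; python3 -c "
import cv2,numpy as np
r=[cv2.resize(cv2.imread(f'pics/w{i}.png'),(512,384))[:250] for i in(10,11,12)]
a=np.vstack([np.hstack([cv2.resize(r[0][:,200:],(400,320)),cv2.resize(r[1][:,100:412],(400,320))]),np.zeros((10,800,3),np.uint8),cv2.resize(r[2],(546,266)) if 0 else np.hstack([cv2.resize(r[2],(546,266)),np.zeros((266,254,3),np.uint8)])])
cv2.imwrite('pics/m2.png',a);print(a.shape)"
```

```text
30.85 [ 540.  -301.8  280.1] [180.   -0.   89.8] [0.3 1.3 0.2] 91.15656223187132 0.0 cam [ 540. -220.  438.] [-0.   -0.3  -0.95]
(596, 800, 3)
```

View pics/m2.png

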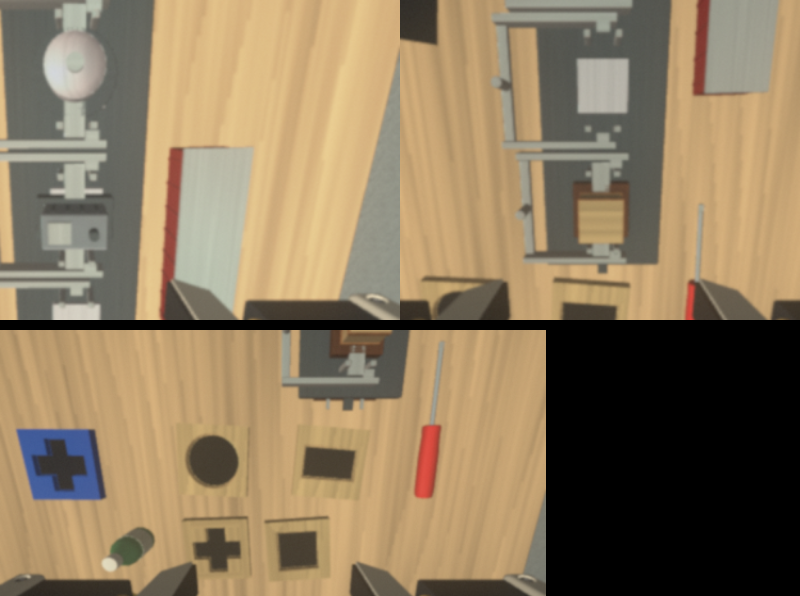

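All three loads stand freed with the tabs past their lugs. The four plywood nests are clear in view: round (212,460), long (330,462), square (297,550) and cross (217,549) in the montage.

```bash
cat > meas.py <<'E'
import sys,pickle
from h import *
N={"round":(453,-253),"long":(617,-259),"square":(576,-390),"cross":(451,-389)}
def nests(n,names=N,z=16):
    p,im,s=pickle.load(open(n+".pkl","rb")); out={}
    for k in names:
        c=proj(p,[*N[k],z]).astype(int)
        if not(20<c[0]<492 and 20<c[1]<370): continue
        g=cv2.resize(im.max(2),None,fx=4,fy=4,interpolation=cv2.INTER_CUBIC)
        l,ll,st,cen=cv2.connectedComponentsWithStats((g<95).astype(np.uint8)); i=ll[4*c[1]+2,4*c[0]+2]
        m=(ll==i).astype(np.uint8) if i else None
        if m is None or st[i][4]>60000: print(k,"bad",i and st[i]); continue
        ct=max(cv2.findContours(m,0,1)[0],key=cv2.contourArea)[:,0].astype(float)
        P3=np.array([onz(p,(q+.5)/4-.5,z)[:2] for q in ct],np.float32)
        r=cv2.minAreaRect(P3); M=cv2.moments(P3.reshape(-1,1,2))
        out[k]=(p,(ct.mean(0)+.5)/4-.5)
        print(n,k,"cent",round(M["m10"]/M["m00"],1),round(M["m01"]/M["m00"],1),"rect",np.round(r[0],1),np.round(r[1],1),round(r[2],1))
    return out
if __name__=="__main__":
    for n in sys.argv[1:]: nests(n)
E
python3 meas.py w12 w11
python3 - <<'E'
import pickle
from h import *
def comp(n,m,z,seed):
    p,im,s=pickle.load(open(n+".pkl","rb")); c=proj(p,seed).astype(int)
    l,ll,st,cen=cv2.connectedComponentsWithStats(m(im,cv2.cvtColor(im,cv2.COLOR_RGB2HSV)).astype(np.uint8)); i=ll[c[1],c[0]]
    ct=max(cv2.findContours((ll==i).astype(np.uint8),0,1)[0],key=cv2.contourArea)[:,0].astype(float)
    P3=np.array([onz(p,q,z)[:2] for q in ct],np.float32); print(n,st[i],cv2.minAreaRect(P3),im[c[1],c[0]])
comp("w11",lambda im,h:(h[...,1]>85)&(im[...,0]>125),108,(636,-103,108))
comp("w10",lambda im,h:(h[...,1]<45)&(im[...,0]>45)&(im.max(2)>90)&(im.max(2)<178),106,(620,141,106))
p,im,s=pickle.load(open("w10.pkl","rb"));c=proj(p,(637,263,104)).astype(int);print(c);print(im[c[1],c[0]-40:c[0]+45:3].max(1));print(im[max(c[1]-40,0):c[1]+45:3,c[0]].max(1))
E
```

```text
w12 round cent 455.2 -253.0 rect [ 455.3 -252.8] [66.3 66.7] 44.6
w12 long cent 616.8 -256.8 rect [ 616.8 -256.9] [38.  66.9] 85.1
w12 square cent 575.9 -387.7 rect [ 576.1 -388. ] [55.2 55.4] 3.1
w12 cross cent 452.7 -386.4 rect [ 452.8 -386. ] [61.5 61. ] 46.9
round bad 0
long bad [     0    883   2048    653 984578]
square bad [     0    883   2048    653 984578]
cross bad [     0    883   2048    653 984578]
w11 [ 238  156   37   35 1241] ((634.6014404296875, -102.95134735107422), (41.266902923583984, 42.458133697509766), 89.7535171508789) [179 153 107]
w10 [     0      0    512    384 158494] ((632.8592529296875, 81.85928344726562), (439.78106689453125, 677.5423583984375), 89.70086669921875) [184 185 169]
[259  50]
[104 104 103 100 104 187 213 213 214 212 204 196 192 193 193 187 181 175
 170 162 150 129 103 103 101 103 104 103 102]
[187 185 186 186 176 162 176 185 188 194 190 189 191 195 190 172 212 211
 211 210 205 199 180 146 185 186 185 187 186]
```

Request:
{"method": "step_arm", "body": {"deltas": [-1,-5,-22,0.2,91,-1,-5,-22,0,91,-1,-5,-22,0,91,-1,-5,-22,0,91,-1,-5,-22,0,91,0,-3,-20,0,91,0,0,0,0,91,0,0,0,0,91,0,0,0,0,91,0,0,0,0,91]}}

```text
time: 32.15
tool_pos: [534.9, -331.1, 151.1]
tcp_rot: [3.14, 0.001, 1.569]
contact_force: [0.4, -0.7, -0.2]
grip_width: 91.0
finger_force: 0.0
```

```bash
python3 snap.py w13
```

```text
32.15 [ 534.9 -331.1  151.1] [179.9   0.   89.9] [ 0.4 -0.7 -0.2] 91.03773276259832 0.0 cam [ 534. -249.  309.] [ 0.   -0.3  -0.95]
```

Request:
{"method": "step_arm", "body": {"deltas": [-1,-18,0,0,91,-1,-18,0,0,91,-1,-18,0,0,91,-1,-18,0,0,91,-1,-18,0,0,91,0,-20,0,0,91,0,0,0,0,91,0,0,0,0,91,0,0,0,0,91,0,0,0,0,91]}}

```text
time: 33.45
tool_pos: [529.8, -440.5, 150.4]
tcp_rot: [3.141, 0.0, 1.57]
contact_force: [0.2, 0.1, 0.5]
grip_width: 90.9
finger_force: 0.0
```

```bash
python3 snap.py w14; sed -i 's/g<95/g<125/; s/>60000/>200000/' meas.py; python3 meas.py w12 w13 w14
python3 - <<'E'
from meas import *
import pickle
a=nests("w12");b=nests("w13");c=nests("w14")
for k in a:
    for q in (b,c):
        if k in q: print(k,"tri",tri(a[k],q[k]).round(1))
E
```

```text
33.45 [ 529.8 -440.5  150.4] [180.    0.   89.9] [0.2 0.1 0.5] 90.91727488165097 0.0 cam [ 529. -358.  308.] [ 0.   -0.3  -0.95]
w12 round cent 453.8 -253.6 rect [ 453.8 -253.5] [71.8 68.9] 2.1
w12 long cent 616.8 -257.2 rect [ 616.8 -257.3] [41.1 69.8] 85.0
w12 square cent 575.7 -389.3 rect [ 576.  -389.5] [58.6 61.6] 3.4
w12 cross cent 452.1 -387.7 rect [ 452.  -387.6] [68.  66.9] 46.5
w13 round cent 454.2 -254.0 rect [ 453.9 -253.7] [71.7 68.2] 2.8
w13 long cent 615.9 -257.3 rect [ 615.9 -257.3] [39.8 68.8] 85.1
w13 square cent 575.4 -389.3 rect [ 575.9 -389.5] [59.2 61.2] 3.3
cross bad [      0     777    2048     759 1101791]
w14 square cent 575.0 -390.2 rect [ 575.  -390.7] [58.4 60.5] 3.9
w14 cross cent 451.7 -387.9 rect [ 451.6 -387.9] [68.9 69. ] 46.9
w12 round cent 453.8 -253.6 rect [ 453.8 -253.5] [71.8 68.9] 2.1
w12 long cent 616.8 -257.2 rect [ 616.8 -257.3] [41.1 69.8] 85.0
w12 square cent 575.7 -389.3 rect [ 576.  -389.5] [58.6 61.6] 3.4
w12 cross cent 452.1 -387.7 rect [ 452.  -387.6] [68.  66.9] 46.5
w13 round cent 454.2 -254.0 rect [ 453.9 -253.7] [71.7 68.2] 2.8
w13 long cent 615.9 -257.3 rect [ 615.9 -257.3] [39.8 68.8] 85.1
w13 square cent 575.4 -389.3 rect [ 575.9 -389.5] [59.2 61.2] 3.3
cross bad [      0     777    2048     759 1101791]
w14 square cent 575.0 -390.2 rect [ 575.  -390.7] [58.4 60.5] 3.9
w14 cross cent 451.7 -387.9 rect [ 451.6 -387.9] [68.9 69. ] 46.9
round tri [ 461.6 -250.    58.3]
long tri [ 617.9 -257.1    9. ]
square tri [ 575.8 -389.6   13.5]
square tri [ 575.7 -390.2   11.9]
cross tri [ 452.1 -386.7   16.5]
```

Request:
{"method": "step_arm", "body": {"deltas": [11.7,37.5,0,0.1,91,11.7,37.5,0,0,91,11.7,37.5,0,0,91,11.7,37.5,0,0,91,11.7,37.5,0,0,91,11.7,37.5,0,0,91,11.7,37.5,0,0,91,11.7,37.5,0,0,91,11.7,37.5,0,0,91,0,0,0,0,91]}}

```text
time: 34.75
tool_pos: [635.4, -100.5, 150.4]
tcp_rot: [3.141, -0.001, 1.575]
contact_force: [-0.8, 0.5, 0.7]
grip_width: 90.8
finger_force: 0.0
```

Request:
{"method": "step_arm", "body": {"deltas": [0,0,-20,0,91,0,0,-20,0,91,0,0,-20,0,91,0,0,-15,0,91,0,0,-7,0,91,0,0,0,0,91,0,0,0,0,0,0,0,0,0,0,0,0,0,0,0,0,0,0,0,0]}}

```text
time: 36.0
tool_pos: [634.9, -103.6, 68.4]
tcp_rot: [3.141, 0.0, 1.571]
contact_force: [0.7, 1.3, -0.6]
grip_width: 55.4
finger_force: 0.0
```

Request:
{"method": "step_arm", "body": {"deltas": [0,0,0,0,0,0,0,0,0,0,0,0,0,0,0,0,0,0,0,0,0,0,0,0,0,0,0,0,0,0,0,0,0,0,0,0,0,0,0,0,0,0,0,0,0,0,0,0,0,0]}}

```text
time: 37.25
tool_pos: [635.0, -103.6, 68.3]
tcp_rot: [3.141, 0.0, 1.571]
contact_force: [3.6, -0.3, -0.5]
grip_width: 40.2
finger_force: 30.0
```

Request:
{"method": "step_arm", "body": {"deltas": [0,0,4,0,0,0,0,5,0,0,0,0,6,0,0,0,0,15,0,0,0,0,20,0,0,0,0,20,0,0,0,0,5,0,0,0,0,0,0,0,0,0,0,0,0,0,0,0,0,0]}}

```text
time: 38.5
tool_pos: [634.4, -103.5, 142.3]
tcp_rot: [-3.14, -0.0, 1.571]
contact_force: [0.8, 0.0, -1.5]
grip_width: 39.7
finger_force: 30.0
```

```bash
python3 snap.py w15; python3 - <<'E'
import pickle
from h import *
p,im,s=pickle.load(open("w15.pkl","rb"))
save("cr",im[:260,130:390],2.3)
t=s["tool_pos"]
for dz in (40,-24): print(dz,proj(p,t+[0,0,dz]))
E
```

```text
38.5 [ 634.4 -103.5  142.3] [-179.9   -0.    90. ] [ 0.8  0.  -1.5] 39.71706788460217 29.986609518527985 cam [634. -21. 300.] [-0.   -0.3  -0.95]
40 [257.54949479 272.64345814]
-24 [257.29130578 219.1354075 ]
```

View pics/cr.png

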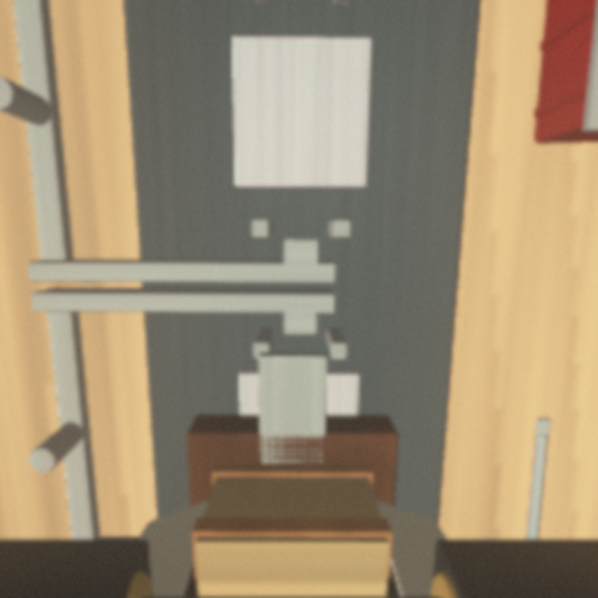

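The crate is lifted upright and centred between the fingers. The front edge of its base top is at crop row 432, and the lifter of bay 0 shows beneath it.

```bash
python3 - <<'E'
import pickle
from h import *
p,im,s=pickle.load(open("w15.pkl","rb")); t=s["tool_pos"]
print("rowprofile",im[150:200,240].max(1).tolist(), im[150:200,272].max(1).tolist())
for r in (432,428): print(onz(p,(257,(r+.5)/2.3-.5),t[2]-6)-t)
print("front face bottom", onz(p,(257,(416+.5)/2.3-.5),t[2]-24)-t, "lug tip",onz(p,(257,(356+.5)/2.3-.5),t[2]-6)-t)
E
```

```text
rowprofile [150, 153, 153, 152, 145, 131, 114, 105, 106, 104, 105, 124, 164, 197, 209, 210, 211, 210, 211, 211, 210, 209, 211, 211, 211, 211, 211, 210, 209, 193, 151, 100, 71, 68, 69, 69, 71, 76, 92, 104, 107, 108, 106, 104, 104, 102, 103, 102, 103, 102] [126, 120, 115, 111, 111, 120, 130, 130, 130, 130, 129, 135, 161, 189, 200, 201, 201, 201, 199, 200, 198, 199, 199, 199, 200, 198, 198, 200, 196, 183, 146, 110, 91, 87, 87, 86, 85, 91, 98, 108, 109, 110, 109, 111, 111, 111, 105, 104, 104, 103]
[-0.24900818 29.59348596 -6.        ]
[-0.24985475 30.72989253 -6.        ]
front face bottom [ -0.23049909  28.82460885 -24.        ] lug tip [-0.2645415  50.44498081 -6.        ]
```

Request:
{"method": "step_arm", "body": {"deltas": [-7.4,-35.8,-2,0.4,0,-7.4,-35.8,-2,0.4,0,-7.4,-35.8,-2,0.4,0,-7.4,-35.8,-2,0.4,0,-7.4,-35.8,-2,0.5,0,-7.4,-35.8,-2,0.5,0,-7.3,-35.8,-2,0.5,0,-7.3,-35.9,-2,0.5,0,0,0,-15,0,0,0,0,-20,0,0]}}

```text
time: 39.8
tool_pos: [575.7, -390.0, 91.4]
tcp_rot: [3.141, -0.0, 1.633]
contact_force: [0.6, 0.3, -2.5]
grip_width: 39.6
finger_force: 30.0
```

Request:
{"method": "step_arm", "body": {"deltas": [0,0,-20,0,0,0,0,-16,0,0,0,0,-7,0,0,0,0,0,0,0,0,0,0,0,0,0,0,0,0,0,0,0,0,0,0,0,0,0,0,0,0,0,0,0,0,0,0,0,0,0]}}

```text
time: 41.05
tool_pos: [575.8, -390.1, 49.2]
tcp_rot: [3.141, 0.0, 1.634]
contact_force: [1.1, -0.9, -1.4]
grip_width: 40.1
finger_force: 30.0
```

Now down with force checks (the rim would stop it at TCP z≈40, and it should seat at ≈31).

Request:
{"method": "step_arm", "body": {"deltas": [0,0,-4,0,0,0,0,-2,0,0,0,0,-2,0,0,0,0,-2,0,0,0,0,-2,0,0,0,0,0,0,0,0,0,0,0,0,0,0,0,0,0,0,0,0,0,0,0,0,0,0,0]}}

```text
time: 42.3
tool_pos: [575.8, -390.1, 37.3]
tcp_rot: [3.142, 0.0, 1.634]
contact_force: [0.3, 0.5, -3.0]
grip_width: 39.8
finger_force: 30.0
```

In the cavity with no contact. Continuing down.

Request:
{"method": "step_arm", "body": {"deltas": [0,0,-2,0,0,0,0,-2,0,0,0,0,-1.5,0,0,0,0,-1,0,0,0,0,0,0,0,0,0,0,0,0,0,0,0,0,0,0,0,0,0,0,0,0,0,0,0,0,0,0,0,0]}}

```text
time: 43.55
tool_pos: [575.8, -390.1, 31.3]
tcp_rot: [3.141, 0.0, 1.634]
contact_force: [-2.0, 2.2, 5.5]
grip_width: 39.7
finger_force: 30.0
```

Request:
{"method": "step_arm", "body": {"deltas": [0,0,0,0,91,0,0,0,0,91,0,0,0,0,91,0,0,15,0,91,0,0,30,0,91,0,0,40,0,91,0,0,35,0,91,5,30,0,-1.2,91,5,45,0,-1.2,91,5,45,0,-1.2,91]}}

```text
time: 44.8
tool_pos: [591.0, -269.2, 152.1]
tcp_rot: [3.14, 0.001, 1.569]
contact_force: [0.3, 1.1, -0.1]
grip_width: 90.9
finger_force: 0.0
```

```bash
python3 -c "
from h import *
im=capture('scene');np.save('s3.npy',im);save('s3',im[230:340,130:290],4)"; python3 snap.py w16
```

```text
44.85 [ 591.8 -263.   152.1] [179.9  -0.2  90.1] [ 1.4  3.1 -0.1] 91.19685873509371 0.0 cam [ 591. -181.  310.] [ 0.   -0.3  -0.96]
```

Request:
{"method": "step_arm", "body": {"deltas": [5,45,0,0,91,5,45,0,0,91,5,45,0,0,91,5,45,0,0,91,5,45,0,0,91,5,45,0,0,91,5,45,0,0,91,5,45,0,0,91,4,45,0,0,91,0,0,0,0,91]}}

```text
time: 46.15
tool_pos: [635.2, 137.7, 151.6]
tcp_rot: [3.14, -0.001, 1.575]
contact_force: [-0.2, -0.3, -0.0]
grip_width: 91.1
finger_force: 0.0
```

Request:
{"method": "step_arm", "body": {"deltas": [0,1,-20,0,91,0,0,-20,0,91,0,0,-20,0,91,0,0,-15,0,91,0,0,-9,0,91,0,0,0,0,91,0,0,0,0,0,0,0,0,0,0,0,0,0,0,0,0,0,0,0,0]}}

```text
time: 47.4
tool_pos: [635.1, 136.0, 67.0]
tcp_rot: [3.141, -0.0, 1.571]
contact_force: [10.9, 0.2, 2.3]
grip_width: 55.9
finger_force: 5.8
```

Request:
{"method": "step_arm", "body": {"deltas": [0,0,0,0,0,0,0,0,0,0,0,0,0,0,0,0,0,0,0,0,0,0,4,0,0,0,0,5,0,0,0,0,6,0,0,0,0,20,0,0,0,0,20,0,0,0,0,20,0,0]}}

```text
time: 48.65
tool_pos: [633.4, 135.8, 141.2]
tcp_rot: [-3.137, 0.0, 1.571]
contact_force: [-0.5, -0.7, -2.5]
grip_width: 54.2
finger_force: 30.0
```

```bash
python3 snap.py w17; python3 - <<'E'
import pickle
from h import *
p,im,s=pickle.load(open("w17.pkl","rb")); t=s["tool_pos"]
for d in([0,20,-6],[0,50,-6],[0,20,-24]): print(d,proj(p,t+d))
a=proj(p,t+[0,20,-6]).astype(int)
print(a[1],im[a[1]-25:a[1]+15,a[0]+15].max(1).tolist(),im[a[1]-25:a[1]+15,a[0]-17].max(1).tolist())
b=proj(p,t+[0,50,-6]).astype(int); print(b[1],im[b[1]-12:b[1]+12,b[0]].max(1).tolist()); print(b[0],im[b[1]+6,b[0]-30:b[0]+30].max(1).tolist())
cv2.imwrite("pics/m3.png",np.hstack([cv2.resize(im[:250,130:390,::-1],(390,375)),cv2.resize(cv2.imread("pics/s3.png"),(390,375))]))
E
```

```text
48.65 [633.4 135.8 141.2] [-179.8    0.    90. ] [-0.5 -0.7 -2.5] 54.15211457718971 29.965850114822388 cam [633. 218. 299.] [-0.   -0.3  -0.95]
[0, 20, -6] [257.45896104 201.96134548]
[0, 50, -6] [257.52747926 155.23390832]
[0, 20, -24] [257.45821213 192.73836556]
201 [217, 217, 217, 218, 217, 217, 215, 215, 215, 214, 197, 157, 117, 104, 104, 102, 101, 100, 101, 105, 109, 115, 114, 114, 112, 113, 113, 108, 96, 87, 85, 84, 84, 84, 82, 84, 82, 80, 82, 84] [227, 226, 227, 225, 227, 226, 226, 226, 225, 224, 208, 153, 99, 77, 72, 74, 71, 73, 76, 87, 100, 107, 111, 112, 111, 111, 112, 104, 92, 87, 84, 83, 82, 83, 83, 82, 84, 83, 83, 82]
155 [115, 115, 111, 113, 141, 184, 202, 204, 204, 201, 203, 202, 202, 203, 203, 203, 204, 203, 202, 204, 203, 202, 202, 202]
257 [116, 113, 116, 116, 115, 114, 116, 122, 154, 200, 220, 224, 224, 225, 222, 216, 208, 207, 203, 202, 203, 205, 208, 207, 205, 205, 205, 201, 202, 203, 202, 204, 204, 203, 203, 203, 205, 206, 207, 209, 210, 210, 208, 209, 205, 211, 218, 223, 226, 227, 226, 226, 226, 225, 226, 227, 226, 226, 226, 223]
```

View pics/m3.png

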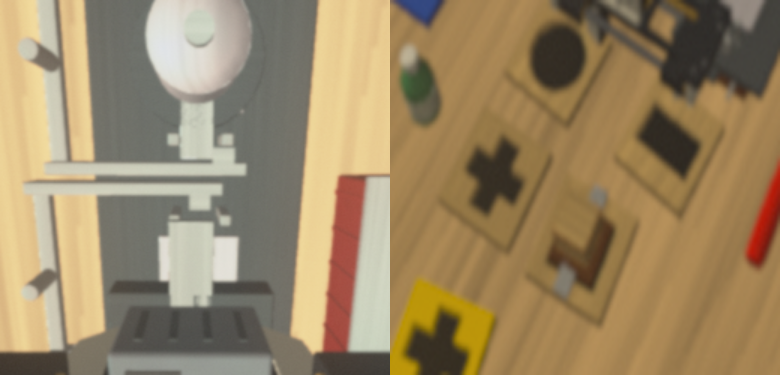

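The crate is seated upright in the square nest. The generator is lifted upright, but it sits about 5 mm towards +y in the grip, so I'll allow for that when placing it.

Request:
{"method": "step_arm", "body": {"deltas": [-1.8,-39.8,0,-0.5,0,-1.8,-39.8,0,-0.5,0,-1.8,-39.8,0,-0.5,0,-1.8,-39.8,0,-0.5,0,-1.8,-39.8,0,-0.5,0,-1.8,-39.8,0,-0.5,0,-1.8,-39.8,0,-0.5,0,-1.8,-39.8,0,-0.5,0,-1.8,-39.8,0,-0.5,0,-1.8,-39.8,0,-0.5,0]}}

```text
time: 49.95
tool_pos: [615.6, -262.7, 140.3]
tcp_rot: [-3.138, -0.002, 1.483]
contact_force: [-0.1, -0.5, -2.1]
grip_width: 54.0
finger_force: 30.0
```

Request:
{"method": "step_arm", "body": {"deltas": [0,0,-20,0,0,0,0,-20,0,0,0,0,-20,0,0,0,0,-20,0,0,0,0,-10,0,0,0,0,0,0,0,0,0,0,0,0,0,0,0,0,0,0,0,0,0,0,0,0,0,0,0]}}

```text
time: 51.2
tool_pos: [616.9, -262.2, 52.1]
tcp_rot: [3.141, 0.0, 1.484]
contact_force: [-1.3, 0.4, -2.4]
grip_width: 54.1
finger_force: 30.0
```

Request:
{"method": "step_arm", "body": {"deltas": [-0.7,0,-4,0,0,0,0,-4,0,0,0,0,-3,0,0,0,0,-2,0,0,0,0,-2,0,0,0,0,0,0,0,0,0,0,0,0,0,0,0,0,0,0,0,0,0,0,0,0,0,0,0]}}

```text
time: 52.45
tool_pos: [616.2, -262.1, 38.8]
tcp_rot: [3.141, 0.0, 1.484]
contact_force: [-3.5, 1.6, 10.4]
grip_width: 53.9
finger_force: 30.0
```

```bash
python3 -c "
from h import *
s=get_obs();print(s['contact_force'],s['moment'],s['tool_pos'])"; python3 snap.py w18
```

```text
[-3.50268938  1.5863964  10.37242751] [ 0.35851796  1.19355105 -0.05589389] [ 616.18746575 -262.10188061   38.77477415]
52.45 [ 616.2 -262.1   38.8] [180.   0.  85.] [-3.5  1.6 10.4] 53.90285054678499 29.992025792598724 cam [ 622. -180.  197.] [-0.02 -0.3  -0.95]
```

The moment puts the contact at the −x edge, so I'll lift slightly, shift +1.5 mm in x and go down again.

Request:
{"method": "step_arm", "body": {"deltas": [0,0,2,0,0,1.5,0,0,0,0,0,0,0,0,0,0,0,-2,0,0,0,0,-2,0,0,0,0,-1,0,0,0,0,0,0,0,0,0,0,0,0,0,0,0,0,0,0,0,0,0,0]}}

```text
time: 53.75
tool_pos: [617.6, -262.1, 33.8]
tcp_rot: [3.141, 0.0, 1.483]
contact_force: [0.1, 0.1, -0.8]
grip_width: 54.2
finger_force: 30.0
```

```bash
python3 -c "
from h import *
s=get_obs();print(s['contact_force'],s['moment'],s['tool_pos'])"
```

```text
[ 0.09008967  0.05331889 -0.79928006] [-0.09658745  0.09478775 -0.03040731] [ 617.64909964 -262.12805058   33.82055623]
```

It's in. Now lower it to the floor (seat expected at TCP z≈30).

Request:
{"method": "step_arm", "body": {"deltas": [0,0,-1.5,0,0,0,0,-1,0,0,0,0,-1,0,0,0,0,-1,0,0,0,0,0,0,0,0,0,0,0,0,0,0,0,0,0,0,0,0,0,0,0,0,0,0,0,0,0,0,0,0]}}

```text
time: 55.0
tool_pos: [617.6, -262.1, 30.0]
tcp_rot: [3.141, 0.0, 1.484]
contact_force: [-1.5, 1.6, 6.4]
grip_width: 53.7
finger_force: 30.0
```

Request:
{"method": "step_arm", "body": {"deltas": [0,0,0,0,91,0,0,0,0,91,0,0,0,0,91,0,0,15,0,91,0,0,30,0,91,0,0,40,0,91,0,0,40,0,91,2,30,0,1.7,91,2,40,0,1.7,91,2,40,0,1.6,91]}}

```text
time: 56.25
tool_pos: [623.8, -151.3, 155.6]
tcp_rot: [3.14, 0.001, 1.571]
contact_force: [-0.2, 0.4, 0.9]
grip_width: 90.7
finger_force: 0.0
```

Request:
{"method": "step_arm", "body": {"deltas": [1,40,0,0,91,1,40,0,0,91,1,40,0,0,91,1,40,0,0,91,1,40,0,0,91,1,40,0,0,91,1,40,0,0,91,1,40,0,0,91,1,40,0,0,91,1,40,0,0,91]}}

```text
time: 57.5
tool_pos: [633.8, 249.3, 155.6]
tcp_rot: [3.14, -0.0, 1.571]
contact_force: [0.5, 0.1, -0.3]
grip_width: 91.0
finger_force: 0.0
```

```bash
python3 -c "
from h import *
im=capture('scene');np.save('s4.npy',im);save('s4',im[200:320,130:290],4)
print(get_obs()['tool_pos'])"
```

```text
[633.01749589 254.57482417 155.4430233 ]
```

Request:
{"method": "step_arm", "body": {"deltas": [1.5,7,0,0,91,0,0,-20,0,91,0,0,-15,0,91,0,0,0,0,91,0,0,0,0,91,0,0,0,0,91,0,0,0,0,91,0,0,0,0,91,0,0,0,0,91,0,0,0,0,91]}}

```text
time: 58.8
tool_pos: [635.1, 254.9, 119.2]
tcp_rot: [3.142, 0.0, 1.571]
contact_force: [0.1, -0.4, -0.2]
grip_width: 90.8
finger_force: 0.0
```

Request:
{"method": "step_arm", "body": {"deltas": [0.4,8,0,0,91,0,0,-15,0,91,0,0,-15,0,91,0,0,-13,0,91,0,0,-8,0,91,0,0,0,0,91,0,0,0,0,91,0,0,0,0,0,0,0,0,0,0,0,0,0,0,0]}}

```text
time: 60.05
tool_pos: [635.6, 263.0, 68.5]
tcp_rot: [3.141, -0.0, 1.571]
contact_force: [-0.2, -0.8, -0.1]
grip_width: 65.9
finger_force: 0.0
```

Request:
{"method": "step_arm", "body": {"deltas": [0,0,0,0,0,0,0,0,0,0,0,0,0,0,0,0,0,0,0,0,0,0,0,0,0,0,0,0,0,0,0,0,4,0,0,0,0,5,0,0,0,0,6,0,0,0,0,20,0,0]}}

```text
time: 61.3
tool_pos: [634.2, 262.3, 101.2]
tcp_rot: [-3.137, 0.001, 1.57]
contact_force: [-1.5, -0.5, -1.9]
grip_width: 43.4
finger_force: 30.0
```

Request:
{"method": "step_arm", "body": {"deltas": [0,0,20,0,0,0,0,20,0,0,0,0,0,0,0,-8,-20,0,0,0,-10,-30,0,0,0,-12,-35,0,0,0,-12,-35,0,0,0,-12,-35,0,0,0,-12,-35,0,0,0,-12,-35,0,0,0]}}

```text
time: 62.55
tool_pos: [555.8, 37.0, 141.8]
tcp_rot: [-3.138, -0.0, 1.571]
contact_force: [0.5, -0.3, -2.4]
grip_width: 43.8
finger_force: 30.0
```

```bash
python3 snap.py w19; python3 - <<'E'
import pickle
from h import *
p,im,s=pickle.load(open("w19.pkl","rb")); t=s["tool_pos"]
a=proj(p,t+[0,50,-6]).astype(int); print(a,im[a[1]-14:a[1]+14,a[0]].tolist()[::1][:28])
cv2.imwrite("pics/m4.png",np.hstack([cv2.resize(im[:250,130:390,::-1],(390,375)),cv2.resize(cv2.imread("pics/s4.png"),(390,375))]))
E
```

```text
62.55 [555.8  37.  141.8] [-179.8   -0.    90. ] [ 0.5 -0.3 -2.4] 43.78143628947572 29.986076653003693 cam [556. 119. 300.] [-0.   -0.3  -0.95]
[257 155] [[204, 202, 183], [205, 202, 182], [201, 193, 170], [182, 166, 138], [142, 126, 103], [118, 108, 93], [113, 106, 93], [130, 123, 111], [165, 160, 144], [192, 189, 171], [200, 199, 180], [199, 198, 178], [183, 181, 164], [150, 146, 132], [152, 149, 135], [188, 186, 168], [202, 201, 184], [202, 201, 182], [201, 201, 183], [199, 199, 179], [200, 200, 181], [199, 200, 181], [200, 200, 181], [199, 199, 180], [199, 199, 180], [200, 200, 181], [199, 199, 181], [199, 199, 180]]
```

View pics/m4.png

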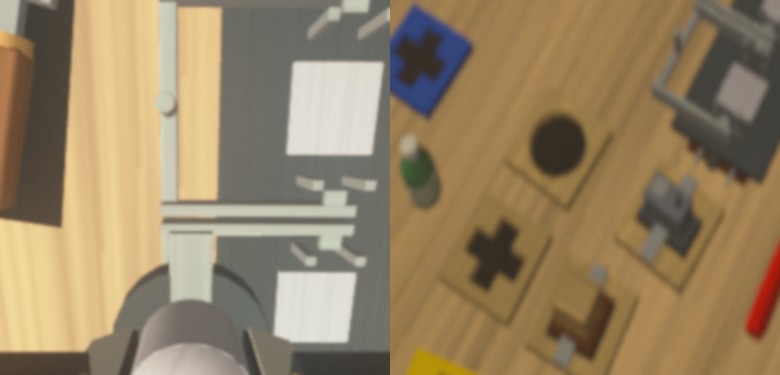

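The generator is seated and the tank is held upright and centred. Next is the round nest.

Request:
{"method": "step_arm", "body": {"deltas": [-10,-30,0,0,0,-12,-35,0,0,0,-12,-35,0,0,0,-12,-35,0,0,0,-12,-35,0,0,0,-12,-35,0,0,0,-12,-35,0,0,0,-10,-29,0,0,0,-6,-15,0,0,0,0,0,0,0,0]}}

```text
time: 63.85
tool_pos: [459.0, -246.1, 142.6]
tcp_rot: [-3.141, -0.001, 1.569]
contact_force: [0.2, -0.3, -2.1]
grip_width: 43.6
finger_force: 30.0
```

Request:
{"method": "step_arm", "body": {"deltas": [-4,-7.9,-10,0,0,0,0,-20,0,0,0,0,-20,0,0,0,0,-20,0,0,0,0,-15,0,0,0,0,-8,0,0,0,0,0,0,0,0,0,0,0,0,0,0,0,0,0,0,0,0,0,0]}}

```text
time: 65.1
tool_pos: [455.7, -254.2, 50.7]
tcp_rot: [3.141, 0.001, 1.571]
contact_force: [-0.7, 0.6, -2.0]
grip_width: 43.5
finger_force: 30.0
```

Request:
{"method": "step_arm", "body": {"deltas": [-0.8,0,-4,0,0,0,0,-3,0,0,0,0,-3,0,0,0,0,-2,0,0,0,0,-2,0,0,0,0,0,0,0,0,0,0,0,0,0,0,0,0,0,0,0,0,0,0,0,0,0,0,0]}}

```text
time: 66.35
tool_pos: [454.7, -254.0, 36.3]
tcp_rot: [3.141, 0.0, 1.571]
contact_force: [-0.4, -0.2, -1.8]
grip_width: 43.7
finger_force: 30.0
```

```bash
python3 -c "
from h import *
s=get_obs();print(s['contact_force'],s['moment'],s['tool_pos'])"
```

```text
[-0.35109299 -0.22041981 -1.8194703 ] [-0.08870438  0.02219165  0.0174466 ] [ 454.7475803  -254.01533172   36.27950459]
```

Request:
{"method": "step_arm", "body": {"deltas": [0,0,-2,0,0,0,0,-1.5,0,0,0,0,-1,0,0,0,0,-1,0,0,0,0,0,0,0,0,0,0,0,0,0,0,0,0,0,0,0,0,0,0,0,0,0,0,0,0,0,0,0,0]}}

```text
time: 67.6
tool_pos: [454.8, -254.0, 31.4]
tcp_rot: [3.141, 0.0, 1.571]
contact_force: [-1.2, 1.1, 4.9]
grip_width: 43.4
finger_force: 30.0
```

Seated. Now release, retreat and do a final check of everything, including the fork.

Request:
{"method": "step_arm", "body": {"deltas": [0,0,0,0,91,0,0,0,0,91,0,0,0,0,91,0,0,0,0,91,0,0,20,0,91,0,0,40,0,91,0,0,40,0,91,0,0,40,0,91,-3,20,20,0,91,-3,30,20,0,91]}}

```text
time: 68.85
tool_pos: [448.6, -204.0, 211.6]
tcp_rot: [3.141, 0.0, 1.569]
contact_force: [0.8, 0.4, -0.1]
grip_width: 91.2
finger_force: 0.0
```

Request:
{"method": "step_arm", "body": {"deltas": [-3,30,0,0,91,-3,30,0,0,91,-3,30,0,0,91,-3,30,0,0,91,-3,30,0,0,91,-3,30,0,0,91,-3,30,0,0,91,-3,20,0,0,91,0,0,0,0,91,0,0,0,0,91]}}

```text
time: 70.1
tool_pos: [424.9, 25.5, 210.8]
tcp_rot: [3.141, 0.0, 1.571]
contact_force: [-0.1, 0.5, -0.1]
grip_width: 90.9
finger_force: 0.0
```

```bash
python3 snap.py w20; python3 fork.py w20; python3 -c "
from h import *
im=capture('scene');a=cv2.resize(im[100:320,120:360,::-1],(480,440))
w=cv2.resize(cv2.imread('pics/w20.png'),(320,240))
b=np.zeros((440,320,3),np.uint8);b[:240]=w;b[240:]=cv2.resize(capture('top')[110:290,130:418,::-1],(320,200))
cv2.imwrite('pics/m5.png',np.hstack([a,b]))"
```

```text
70.1 [424.9  25.5 210.8] [180.   0.  90.] [-0.1  0.5 -0.1] 90.87800677100654 0.0 cam [424. 108. 369.] [ 0.   -0.3  -0.95]
mat [[481.4, 216.2], [457.9, 68.9], [349.1, 85.4], [365.3, 216.1]]
handle (431.603759765625, 133.337158203125) (105.89669799804688, 28.51481819152832) 76.03153228759766
steel ((451.68829345703125, 197.73609924316406), (46.809410095214844, 25.060056686401367), 0.04218536242842674)
[[428.29998779296875, 210.1999969482422], [428.29998779296875, 185.1999969482422], [475.1000061035156, 185.1999969482422], [475.1000061035156, 210.3000030517578]]
```

View pics/m5.png

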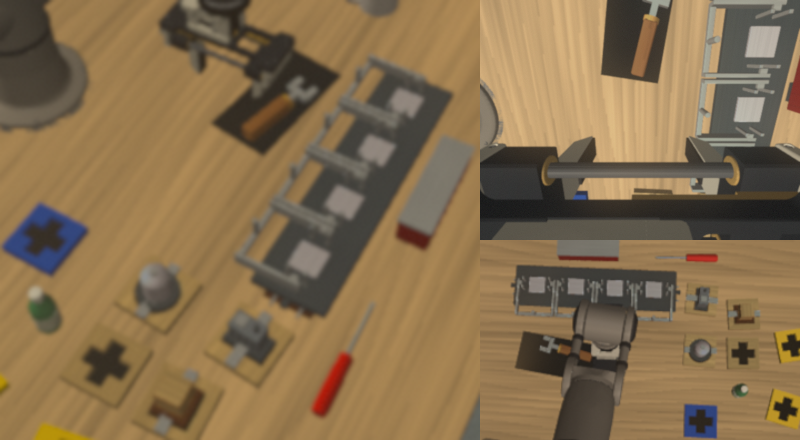

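All three loads are seated upright. The fork has been knocked: its handle is now at about (431,128) with yaw 76°, still on the mat but off-centre. I'll lay it back.

Request:
{"method": "step_arm", "body": {"deltas": [1,26,-20,-4.6,91,1,26,-20,-4.6,91,1,26,-20,-4.6,91,2,24.5,-20,0,91,0,0,-30,0,91,0,0,-30,0,91,0,0,0,0,91,0,0,0,0,91,0,0,0,0,91,0,0,0,0,91]}}

```text
time: 71.5
tool_pos: [430.3, 128.5, 71.6]
tcp_rot: [3.14, -0.001, 1.33]
contact_force: [0.6, 0.2, -0.1]
grip_width: 90.9
finger_force: 0.0
```

```bash
python3 snap.py w21; python3 - <<'E'
import pickle
from h import *
p,im,s=pickle.load(open("w21.pkl","rb")); t=s["tool_pos"]; hsv=cv2.cvtColor(im,cv2.COLOR_RGB2HSV)
m=((hsv[...,1]<45)&(im.max(2)>110)).astype(np.uint8); m[160:]=0; m[:,:160]=0; m[:,350:]=0
n,l,st,c=cv2.connectedComponentsWithStats(m); i=1+np.argmax(st[1:,4]); ct=max(cv2.findContours((l==i).astype(np.uint8),0,1)[0],key=cv2.contourArea)[:,0]
P3=np.array([onz(p,q,22)[:2] for q in ct],np.float32); print(st[i],cv2.minAreaRect(P3),cv2.boxPoints(cv2.minAreaRect(P3)).round(1).tolist())
E
```

```text
71.5 [430.3 128.5  71.6] [179.9  -0.   76.2] [ 0.6  0.2 -0.1] 90.88794171739637 0.0 cam [449. 208. 230.] [-0.07 -0.29 -0.95]
[ 225   50   70   83 3152] ((452.0080871582031, 212.1689453125), (55.59975814819336, 48.574581146240234), 75.28494262695312) [[421.5, 191.5], [468.3999938964844, 179.10000610351562], [482.6000061035156, 232.89999389648438], [435.6000061035156, 245.1999969482422]]
```

Request:
{"method": "step_arm", "body": {"deltas": [0.5,1.5,-20,-0.5,91,0,0,-20,0,91,0,0,-17,0,91,0,0,-8,0,91,0,0,0,0,91,0,0,0,0,20,0,0,0,0,0,0,0,0,0,0,0,0,0,0,0,0,0,0,0,0]}}

```text
time: 72.8
tool_pos: [430.2, 130.0, 5.8]
tcp_rot: [3.141, -0.0, 1.321]
contact_force: [0.6, 1.0, 0.6]
grip_width: 45.5
finger_force: 0.0
```

Request:
{"method": "step_arm", "body": {"deltas": [0,0,0,0,0,0,0,0,0,0,0,0,0,0,0,0,0,10,0,0,0,0,10,0,0,-4,10,0,2.1,0,-4,10,0,2.1,0,-4,9,0,2.1,0,-4.5,0,0,0,0,0,0,0,0,0]}}

```text
time: 74.05
tool_pos: [413.1, 159.1, 25.6]
tcp_rot: [-3.141, 0.0, 1.432]
contact_force: [-0.6, -0.4, -1.8]
grip_width: 25.5
finger_force: 30.0
```

Request:
{"method": "step_arm", "body": {"deltas": [1,0,-10,0,0,0,0,-6,0,0,0,0,-2,0,0,0,0,-1,0,0,0,0,-0.5,0,0,0,0,0,0,0,0,0,0,0,0,0,0,0,0,40,0,0,0,0,60,0,0,0,0,60]}}

```text
time: 75.3
tool_pos: [414.8, 159.0, 6.3]
tcp_rot: [3.141, -0.0, 1.431]
contact_force: [-0.4, 0.7, -0.0]
grip_width: 51.3
finger_force: 0.0
```

Request:
{"method": "step_arm", "body": {"deltas": [0,0,0,0,60,0,0,20,0,60,0,0,40,0,60,0,0,40,0,60,0,0,40,0,60,0,0,40,0,60,0,-15,0,0,60,0,0,0,0,60,0,0,0,0,60,0,0,0,0,60]}}

```text
time: 76.55
tool_pos: [414.3, 144.1, 185.3]
tcp_rot: [-3.14, 0.001, 1.431]
contact_force: [-0.8, 0.4, -0.8]
grip_width: 60.2
finger_force: 0.0
```

```bash
python3 snap.py w22; python3 fork.py w22
```

```text
76.55 [414.3 144.1 185.3] [-179.9    0.    82. ] [-0.8  0.4 -0.8] 60.161719750246114 0.0 cam [425. 226. 343.] [-0.04 -0.3  -0.95]
mat [[472.5, 302.6], [489.1, 280.5], [454.9, 120.8], [426.2, 98.5], [386.8, 118.0], [382.6, 271.8], [394.4, 298.8], [417.6, 311.3]]
handle (414.7333984375, 165.8870391845703) (101.7546157836914, 27.500722885131836) 81.17105865478516
steel ((426.9377136230469, 243.49575805664062), (55.972442626953125, 50.34593963623047), 80.5499267578125)
[[397.5, 220.0], [447.20001220703125, 211.8000030517578], [456.3999938964844, 267.0], [406.70001220703125, 275.20001220703125]]
```

The fork lies centred and lengthways on the mat, so I'm handing in.

```bash
python3 -c "
from h import *
print(close_job())"
```

```text
the job is handed in; nothing more can be done
None
```

The job is handed in at about 77 s: the crate, generator and tank stand upright and home in the square, long and round nests, the pillar was absent, the fork lies lengthways on its mat (re-laid after it was knocked), and I saw no bystander moved.

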